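Put lathe tool bits away by length

TASK

Pull the red cabinet's drawer fully out to its stop, then put the four loose tool bits from the bench away: lay each one flat on the floor of the row that already holds a bit of the same length, crosswise in the row like that one and not on top of it. Leave the bits already in the drawer in their rows, leave the drawer fully open, and do not disturb the mug, the oil bottle or the blue tub.

Things in the scene. Friction and masses are not known exactly. Their poses are not given: they have to be found in the camera images.
- bit_short: short tool bit to be put away, 38 mm long: 16 x 16 mm square bar of bright steel, last 6 mm at +x copper-coloured (on every bit); origin at its centre, x along its length; loose, about 78 g, lying on a black bench mat
- bit_medium_a: medium tool bit to be put away, 54 mm long: 16 x 16 mm square bar of bright steel, last 6 mm at +x copper-coloured (on every bit); origin at its centre, x along its length; loose, about 111 g, lying on a black bench mat
- bit_medium_b: medium tool bit to be put away, 54 mm long: 16 x 16 mm square bar of bright steel, last 6 mm at +x copper-coloured (on every bit); origin at its centre, x along its length; loose, about 111 g, lying on a black bench mat
- bit_long: long tool bit to be put away, 70 mm long: 16 x 16 mm square bar of bright steel, last 6 mm at +x copper-coloured (on every bit); origin at its centre, x along its length; loose, about 144 g, lying on a black bench mat
- sample_short: short tool bit, 38 mm long, that already lies in the drawer, crosswise at the front end of one row (which one varies): that row is for short bits. Hidden until the drawer is out; rides with it. 16 x 16 mm square bar of bright steel, last 6 mm at +x copper-coloured (on every bit); origin at its centre, x along its length; loose, about 78 g
- sample_medium: medium tool bit, 54 mm long, that already lies in the drawer, crosswise at the front end of one row (which one varies): that row is for medium bits. Hidden until the drawer is out; rides with it. 16 x 16 mm square bar of bright steel, last 6 mm at +x copper-coloured (on every bit); origin at its centre, x along its length; loose, about 111 g
- sample_long: long tool bit, 70 mm long, that already lies in the drawer, crosswise at the front end of one row (which one varies): that row is for long bits. Hidden until the drawer is out; rides with it. 16 x 16 mm square bar of bright steel, last 6 mm at +x copper-coloured (on every bit); origin at its centre, x along its length; loose, about 144 g
- drawer (a joint): travel of the cabinet's drawer, m: 0 closed, 0.165 fully out at its stop; it may start slightly ajar; about 2 N of friction, and it stays where it is left
- drawer_handle (a point): middle of the drawer's handle, a level steel bar along y, 100 mm long, 10 mm thick, 35 mm before the drawer's front face (gap about 30 mm), 38 mm above the bench. Axes as the cabinet's; the drawer slides out along -x. The front is 270 mm wide, its upper edge 58 mm above the bench
- row_left (a point): left row (+y) of the drawer: point on its floor's centre line, 10 mm above the bench; moves with the drawer, axes as the cabinet's. A trough 80 mm wide (y), black floor, walls 24 mm high, 4 mm thick; it runs from 85 mm before this point (-x, drawer front) to 110 mm behind; when fully out the cabinet covers all beyond 80 mm behind. Its old bit lies 49 to 71 mm before
- row_middle (a point): middle row (middle) of the drawer: point on its floor's centre line, 10 mm above the bench; moves with the drawer, axes as the cabinet's. A trough 80 mm wide (y), black floor, walls 24 mm high, 4 mm thick; it runs from 85 mm before this point (-x, drawer front) to 110 mm behind; when fully out the cabinet covers all beyond 80 mm behind. Its old bit lies 49 to 71 mm before
- row_right (a point): right row (-y) of the drawer: point on its floor's centre line, 10 mm above the bench; moves with the drawer, axes as the cabinet's. A trough 80 mm wide (y), black floor, walls 24 mm high, 4 mm thick; it runs from 85 mm before this point (-x, drawer front) to 110 mm behind; when fully out the cabinet covers all beyond 80 mm behind. Its old bit lies 49 to 71 mm before
- cabinet: low red cabinet with one drawer, 220 (x) x 270 (y) x 60 mm high, fixed to the bench; origin at the centre of its underside; the drawer opens along its -x, towards the robot
- mug: white mug, radius 40 mm, 90 mm high, handle at its +y; origin at the centre of its underside; bystander
- oil_bottle: yellow bottle with a red cap, radius 25 mm, 160 mm high; origin at the centre of its underside; bystander
- tub: open blue plastic tub, 140 (x) x 100 (y) x 70 mm high; origin at the centre of its underside; bystander
Not all that is in view belongs to the job. What is shaped like the bit_long but yellow is not meant. Leave any yellow look-alike of the bit_medium_b alone.

How it is judged:
On the way:
1. the drawer is pulled out to its stop (value of joint drawer above 0.157 m), for 0.2 s.
At the end, for the whole second after the job is handed in: Drawer out to within 10 mm of its stop. Each of the four bits lies at rest, flat on the drawer floor (centre under 12.5 mm above it), crosswise within 0.35 rad, in the row of the bit of its length that was there before; those still lie flat in a row too (value of joint drawer above 0.155 m and ((y of bit_short in the frame of row_left between -0.037 and 0.037 m and x of bit_short in the frame of row_left between -0.088 and 0.075 m and z of bit_short in the frame of row_left between 0.003 and 0.0125 m and y of sample_short in the frame of row_left between -0.037 and 0.037 m and x of sample_short in the frame of row_left between -0.088 and 0.075 m and z of sample_short in the frame of row_left between 0.003 and 0.0125 m) or (y of bit_short in the frame of row_middle between -0.037 and 0.037 m and x of bit_short in the frame of row_middle between -0.088 and 0.075 m and z of bit_short in the frame of row_middle between 0.003 and 0.0125 m and y of sample_short in the frame of row_middle between -0.037 and 0.037 m and x of sample_short in the frame of row_middle between -0.088 and 0.075 m and z of sample_short in the frame of row_middle between 0.003 and 0.0125 m) or (y of bit_short in the frame of row_right between -0.037 and 0.037 m and x of bit_short in the frame of row_right between -0.088 and 0.075 m and z of bit_short in the frame of row_right between 0.003 and 0.0125 m and y of sample_short in the frame of row_right between -0.037 and 0.037 m and x of sample_short in the frame of row_right between -0.088 and 0.075 m and z of sample_short in the frame of row_right between 0.003 and 0.0125 m)) and angle between the x axis of each of bit_short, bit_medium_a, bit_medium_b, bit_long and the y axis of row_middle, either way round below 0.35 rad and linear speed of each of bit_short, bit_medium_a, bit_medium_b, bit_long below 0.02 m/s and ((y of bit_medium_a in the frame of row_left between -0.037 and 0.037 m and x of bit_medium_a in the frame of row_left between -0.088 and 0.075 m and z of bit_medium_a in the frame of row_left between 0.003 and 0.0125 m and y of sample_medium in the frame of row_left between -0.037 and 0.037 m and x of sample_medium in the frame of row_left between -0.088 and 0.075 m and z of sample_medium in the frame of row_left between 0.003 and 0.0125 m) or (y of bit_medium_a in the frame of row_middle between -0.037 and 0.037 m and x of bit_medium_a in the frame of row_middle between -0.088 and 0.075 m and z of bit_medium_a in the frame of row_middle between 0.003 and 0.0125 m and y of sample_medium in the frame of row_middle between -0.037 and 0.037 m and x of sample_medium in the frame of row_middle between -0.088 and 0.075 m and z of sample_medium in the frame of row_middle between 0.003 and 0.0125 m) or (y of bit_medium_a in the frame of row_right between -0.037 and 0.037 m and x of bit_medium_a in the frame of row_right between -0.088 and 0.075 m and z of bit_medium_a in the frame of row_right between 0.003 and 0.0125 m and y of sample_medium in the frame of row_right between -0.037 and 0.037 m and x of sample_medium in the frame of row_right between -0.088 and 0.075 m and z of sample_medium in the frame of row_right between 0.003 and 0.0125 m)) and ((y of bit_medium_b in the frame of row_left between -0.037 and 0.037 m and x of bit_medium_b in the frame of row_left between -0.088 and 0.075 m and z of bit_medium_b in the frame of row_left between 0.003 and 0.0125 m and y of sample_medium in the frame of row_left between -0.037 and 0.037 m and x of sample_medium in the frame of row_left between -0.088 and 0.075 m and z of sample_medium in the frame of row_left between 0.003 and 0.0125 m) or (y of bit_medium_b in the frame of row_middle between -0.037 and 0.037 m and x of bit_medium_b in the frame of row_middle between -0.088 and 0.075 m and z of bit_medium_b in the frame of row_middle between 0.003 and 0.0125 m and y of sample_medium in the frame of row_middle between -0.037 and 0.037 m and x of sample_medium in the frame of row_middle between -0.088 and 0.075 m and z of sample_medium in the frame of row_middle between 0.003 and 0.0125 m) or (y of bit_medium_b in the frame of row_right between -0.037 and 0.037 m and x of bit_medium_b in the frame of row_right between -0.088 and 0.075 m and z of bit_medium_b in the frame of row_right between 0.003 and 0.0125 m and y of sample_medium in the frame of row_right between -0.037 and 0.037 m and x of sample_medium in the frame of row_right between -0.088 and 0.075 m and z of sample_medium in the frame of row_right between 0.003 and 0.0125 m)) and ((y of bit_long in the frame of row_left between -0.037 and 0.037 m and x of bit_long in the frame of row_left between -0.088 and 0.075 m and z of bit_long in the frame of row_left between 0.003 and 0.0125 m and y of sample_long in the frame of row_left between -0.037 and 0.037 m and x of sample_long in the frame of row_left between -0.088 and 0.075 m and z of sample_long in the frame of row_left between 0.003 and 0.0125 m) or (y of bit_long in the frame of row_middle between -0.037 and 0.037 m and x of bit_long in the frame of row_middle between -0.088 and 0.075 m and z of bit_long in the frame of row_middle between 0.003 and 0.0125 m and y of sample_long in the frame of row_middle between -0.037 and 0.037 m and x of sample_long in the frame of row_middle between -0.088 and 0.075 m and z of sample_long in the frame of row_middle between 0.003 and 0.0125 m) or (y of bit_long in the frame of row_right between -0.037 and 0.037 m and x of bit_long in the frame of row_right between -0.088 and 0.075 m and z of bit_long in the frame of row_right between 0.003 and 0.0125 m and y of sample_long in the frame of row_right between -0.037 and 0.037 m and x of sample_long in the frame of row_right between -0.088 and 0.075 m and z of sample_long in the frame of row_right between 0.003 and 0.0125 m))); the robot touches nothing.
It fails at once if the mug is pushed more than 20 mm or tipped (distance of mug from where it was at the start of the episode above 0.02 m or angle between mug's own z axis and vertical above 0.35 rad).
It fails at once if the oil bottle is pushed more than 20 mm or tipped (distance of oil_bottle from where it was at the start of the episode above 0.02 m or angle between oil_bottle's own z axis and vertical above 0.35 rad).
It fails at once if the tub is pushed more than 20 mm or tipped (distance of tub from where it was at the start of the episode above 0.02 m or angle between tub's own z axis and vertical above 0.35 rad).
It also fails if it takes over 72 s, if anything falls off the work surface, if the arm or the gripper's body presses on something with over 40 N, if the wrist force passes 120 N, or if a joint passes its speed limit or range.

ROBOT

A 7-joint arm with a two-finger parallel gripper is mounted at the origin on the work surface. World frame = base frame: x ahead of the robot, y to its left, z up, the work surface at z = 0. Lengths are in m, angles in rad, forces in N, time in s.
With the tool pointing down it reaches from about 0.425 to 0.925 m from the base axis. Payload 6.8 kg.
Tool frame: the origin (TCP) lies midway between the tips of the shut fingers; the grasp point (between the pads) lies 19 mm behind it (r.grip_depth is the distance from the TCP to the grasp point, in m); z points along the fingers, y is the line along which they close (so a half turn about z gives the same grasp; the last joint's range is limited). The gripper opens to 85 mm and grips with 20 to 120 N. Pads are 22 mm wide; open, the fingers measure 114 mm over their backs; the gripper's body (76 mm by 85 mm) begins 54 mm behind the grasp point. The pads swing forward as they close: fully open they stand 13 mm farther back than shut.
Start: joints at [1.208, 0.477, 0.022, 1.555, -0.011, 1.109, -0.083], TCP at [0.17, -0.653, 0.231] pointing down, gripper open.
Joint ranges: [-2.96, 2.96], [-0.34, 2.1], [-1.41, 1.46], [0.24, 2.44], [-1.37, 4.51], [0.17, 1.92], [-2.96, 2.96]. Speed limits (rad/s): [2.39, 2.39, 3.14, 3.14, 3.14, 3.14, 3.14].

INTERFACE

Orientations are given as a rotation vector (axis times angle).
In Python, from bench import telemetry, grab_frame, calibration, order, silhouettes, r gives the robot as it stands.
- The arm moves only by the tool apply_moves, never from a script. Its argument "moves" is a list of rows, each a list of 7 numbers: the turn, a rotation vector about the tool's x, y, z scaled (see below), then the shift along the tool's x, y, z scaled (see below), then the opening, from -1 (shut) to 1 (fully open). A call has exactly 8 rows; each row shifts and turns the commanded pose from where the row before left it, along the tool's axes as they then stand; what a row does not reach is not made up. The controller multiplies each number of a shift by 1000 mm and each number of a turn by 6 degrees. A row lasts 1/12 s, in which the tool goes at most 41.7 mm and 7.16 degrees, less where a joint would pass 70% of its speed; a pose out of reach is approached as far as the arm can. A call with a number of a shift or a turn outside -1 to 1 is refused whole. A call with a gripper value outside its range is refused whole. The fingers move at their own pace and stop on an object; "grip_force" is the grip in N (left out, the last holds). Time passes only in rows, so rows that do not move let the fingers close, or fill a call up. It gives the time, the measured TCP pose, the force, the opening and the grip force at its end, in the units of the state.
- telemetry.get_obs(): the state, without advancing time (a new reading comes with each control period).
- grab_frame(name): name is "scene" or "top" or "wrist"; returns the picture (420x560x3 uint8, blue, green, red); there is no depth.
- calibration(name): a dict with "fx", "fy", "cx", "cy" (pixels), "world_from_camera" (4x4, takes a point from camera to world coordinates); the wrist camera has in their place "mount" (4x4, takes a point from camera to tool coordinates, whose origin is the TCP and whose axes are the flange's). Camera axes: x right, y down, z forward; pixel columns grow to the right and rows downward; lengths in m; the calibration is good to about 2 mm. A picture is of the moment at which its call begins: read the wrist's pose just before it. calibration takes no time and is no camera call.
- order.hand_in(): hands the job in; it is judged then, once.
Trained networks look in the newest picture that a camera, given by its name, has taken for a name from the list of things; names that differ only in an ending like _2 or _b are one class to them, and where a whole thing is asked for, a point or a joint stands for the part that bears it (a point fixed in the world has none). Each returns a list of dicts, best first, with "p" (0 to 1); they miss things now and then, are a little off and sometimes report something else, mostly with a low value. They report only what shows in the picture. A call takes as long as a camera call. They do not tell look-alikes from the thing itself.
- silhouettes(thing, camera): "mask" (420x560 bool, what is visible of it) and "extent" ([centre column, centre row, width, height] in pixels, round what is visible of it).
The state is a dict: "clock": time; "joints": joint angles; "qvel": joint speeds; "tau": joint torques, N m; "tcp_pos": TCP position; "orientation": TCP orientation; "contact_force": force on the tool from outside, world axes, zero at the start; "moment": the same for the moment, N m; "grip_width": finger opening in m; "gripper_force": force on a finger pad.
Only numpy, scipy, OpenCV 4.12 (cv2) and the standard library are available. Lean on these libraries where they do the work, as an engineer would, in place of code of your own. Each camera call takes 0.05 s, during which the arm holds its last target. There are 200 camera calls.

## Working session

There is one attempt and no reset: what is moved stays moved. The work goes in short steps, Python scripts to look and compute and a tool call to move; the robot and the scene stay as the last step left them, time stands still between calls to the robot, and variables do not carry over. Pictures are saved under pics/ and viewed, at most 10 in all, crops included, and the job is handed in when it is done.

Besides the shell and the picture viewer there is one more tool, called after "Request:" as name([rows], argument=value, ...), one row to a line, values as JSON. apply_moves: Moves the arm, as the interface text tells. Its arguments: {"type":"object","properties":{"moves":{"type":"array"},"grip_force":{"type":"number"}},"required":["moves"]}

```bash
ls; mkdir -p pics; python3 - <<'E'
from bench import telemetry, grab_frame, calibration
import cv2, numpy as np
o=telemetry.get_obs(); print(o['clock'],o['tcp_pos'],o['orientation'],o['grip_width'])
for n in("scene","top"):
    cv2.imwrite(f"pics/{n}0.png",grab_frame(n)); c=calibration(n); print(n,c['fx'],c['cx'],c['cy'],np.round(c['world_from_camera'],3).tolist())
print(calibration("wrist"))
E
```

```text
pics
0.0 [ 0.16995061 -0.65264775  0.2303194 ] [-3.11435950e+00 -3.98888431e-01  5.89885341e-04] 0.08562594306320453
scene 407.7244903060839 283.04978764667766 202.82090466693825 [[-0.175, 0.68, -0.712, 1.243], [0.985, 0.116, -0.131, 0.098], [-0.006, -0.724, -0.69, 0.738], [0.0, 0.0, 0.0, 1.0]]
top 484.2097411957273 278.0726949858785 205.91438022355268 [[-0.096, -0.973, 0.208, 0.307], [-0.995, 0.095, -0.015, -0.002], [-0.005, -0.209, -0.978, 1.208], [0.0, 0.0, 0.0, 1.0]]
{'fx': 328.953087314224, 'fy': 328.953087314224, 'cx': 276.9827323539309, 'cy': 215.588019912792, 'mount': array([[-2.33105172e-04, -9.60407040e-01, -2.78600543e-01,
         7.27418954e-02],
       [ 9.99999897e-01, -1.15024838e-04, -4.40180346e-04,
         6.49781250e-05],
       [ 3.90706321e-04, -2.78600616e-01,  9.60406968e-01,
        -1.42248449e-01],
       [ 0.00000000e+00,  0.00000000e+00,  0.00000000e+00,
         1.00000000e+00]])}
```

View pics/top0.png

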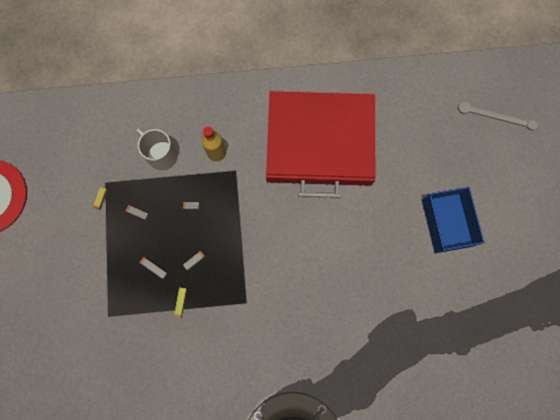

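View pics/scene0.png

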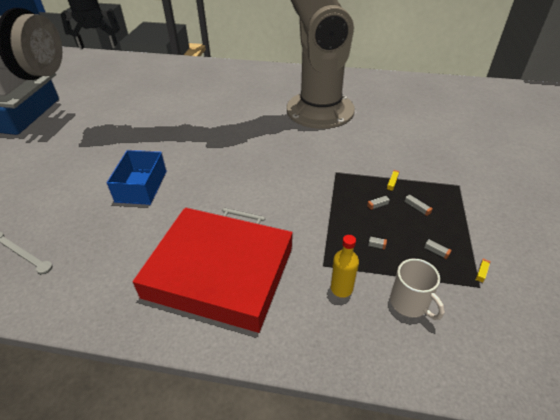

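```bash
cat > h.py <<'E'
import numpy as np, cv2
from scipy.spatial.transform import Rotation as R
from bench import telemetry, grab_frame, calibration, silhouettes
def ray(name,uv,z,o=None):
    c=calibration(name)
    if name=="wrist":
        T=np.eye(4);T[:3,:3]=R.from_rotvec(o['orientation']).as_matrix();T[:3,3]=o['tcp_pos'];W=T@c['mount']
    else: W=c['world_from_camera']
    uv=np.atleast_2d(uv); d=np.c_[(uv[:,0]-c['cx'])/c['fx'],(uv[:,1]-c['cy'])/c['fy'],np.ones(len(uv))]@W[:3,:3].T
    return (W[:3,3]+d*((z-W[2,3])/d[:,2])[:,None])[:,:2]
def bar(name,mask,z,o=None):
    "footprint of mask contour projected to plane z -> centre,len,wid,angle of long axis (world)"
    c=max(cv2.findContours(mask.astype(np.uint8),0,1)[0],key=cv2.contourArea)[:,0]
    p=ray(name,c,z,o); (ctr,(a,b),t)=cv2.minAreaRect((p*1000).astype(np.float32))
    if a<b: a,b,t=b,a,t+90
    return np.round(ctr,1),round(a,1),round(b,1),round((t+90)%180-90,1)
E
python3 - <<'E'
from h import *
grab_frame("top")
for n in("bit_short","bit_medium_a","bit_long","drawer_handle","cabinet","mug","oil_bottle","tub"):
    for d in silhouettes(n,"top"):
        if d['p']>.2: print(n,round(d['p'],2),np.round(d['extent']).tolist(),bar("top",d['mask'],0.016 if 'bit' in n else .06))
E
```

```text
bit_medium_a 0.54 [137.0, 213.0, 22.0, 11.0] (array([580.8, 333.5]), 55.5, 16.7, 62.7)
bit_medium_a 0.47 [195.0, 261.0, 18.0, 20.0] (array([445.9, 197.1]), 54.0, 20.0, -56.0)
bit_medium_a 0.44 [97.0, 199.0, 13.0, 24.0] (array([627.2, 425.5]), 55.2, 27.0, -27.7)
bit_long 0.61 [181.0, 304.0, 12.0, 28.0] (array([347.6, 236.6]), 68.7, 18.1, -13.6)
drawer_handle 0.84 [321.0, 186.0, 110.0, 25.0] (array([ 593. , -127.9]), 267.4, 54.2, 83.5)
drawer_handle 0.48 [155.0, 268.0, 26.0, 20.0] (array([432.9, 286.5]), 68.6, 15.3, 51.8)
cabinet 0.85 [322.0, 146.0, 110.0, 112.0] (array([ 702.2, -141.4]), 272.7, 269.5, -7.9)
oil_bottle 0.85 [214.0, 143.0, 21.0, 34.0] (array([727.3, 126.3]), 97.4, 50.4, 13.3)
tub 0.84 [453.0, 220.0, 66.0, 67.0] (array([ 480.9, -434.1]), 145.3, 124.6, 4.9)
```

Top view: steel bits at about (137,213) medium, (191,206) short, (194,261) medium and (153,268) long. The yellow look-alikes are at (100,198) and (181,302). The handle is at (320,194), the mug at (155,148) and the bottle at (213,145). The scene view agrees. The networks miss some of the bits, so I'll segment them on the mat myself.

```bash
python3 - <<'E'
from h import *
im=grab_frame("top"); hsv=cv2.cvtColor(im,cv2.COLOR_BGR2HSV).astype(int)
cv2.imwrite("pics/crop1.png",cv2.resize(im[165:325,85:255],None,fx=4.4,fy=3.7,interpolation=cv2.INTER_CUBIC)[:600,:800])
m=((hsv[:,:,2]>75)&~((hsv[:,:,0]>20)&(hsv[:,:,0]<40)&(hsv[:,:,1]>150))).astype(np.uint8)
m[:180]=0;m[300:]=0;m[:,:112]=0;m[:,238:]=0
n,l,s,c=cv2.connectedComponentsWithStats(m)
for i in range(1,n):
    if s[i,4]>40:
        # supersampled bar
        print(s[i].tolist(),c[i].round(1).tolist(),bar("top",l==i,0.012), ray("top",c[i],.012).round(4).tolist())
red=((hsv[:,:,0]<6)|(hsv[:,:,0]>174))&(hsv[:,:,1]>170)&(hsv[:,:,2]>60)
red[:,:255]=0; red[:,390:]=0
ys,xs=np.nonzero(red); print("red",xs.min(),xs.max(),ys.min(),ys.max())
print("cab",bar("top",red,.06))
# left/right edges
for row in (110,140,170):
    x=np.nonzero(red[row])[0]; print(row,x.min(),x.max(),ray("top",[[x.min()-.5,row],[x.max()+.5,row]],.06).round(4).tolist())
for col in (280,300,340,365):
    y=np.nonzero(red[:,col])[0]; print(col,y.min(),y.max(),ray("top",[[col,y.min()-.5]],.06).round(4).tolist())
g=im[150:205,255:385].max(2)
cv2.imwrite("pics/crop2.png",cv2.resize(im[150:205,255:385],None,fx=6,fy=6,interpolation=cv2.INTER_CUBIC))
for u in(305,312,320,328,335): print(u,im[176:204,u].max(1).tolist())
E
```

```text
[182, 201, 17, 8, 114] [190.4, 205.0] (array([587.3, 200.4]), 40.6, 18.1, 84.4) [[0.5859, 0.1998]]
[125, 205, 23, 14, 163] [135.9, 211.7] (array([582.2, 337.6]), 56.9, 18.8, 61.5) [[0.582, 0.3378]]
[183, 251, 22, 19, 176] [193.4, 260.0] (array([446.5, 200.4]), 56.8, 18.5, -56.1) [[0.4464, 0.2005]]
[139, 257, 27, 22, 219] [152.5, 267.3] (array([438.1, 301.6]), 73.3, 18.1, 50.7) [[0.4381, 0.3018]]
[177, 287, 9, 13, 90] [180.9, 293.3] (array([368.3, 235.5]), 29.4, 17.3, -14.6) [[0.3684, 0.2356]]
red 267 374 92 184
cab (array([ 717.2, -143.3]), 266.5, 237.7, 82.6)
110 269 374 [[0.8013, -0.0196], [0.7751, -0.2863]]
140 268 374 [[0.7219, -0.0097], [0.6959, -0.2753]]
170 267 374 [[0.6446, -0.0002], [0.6188, -0.2647]]
280 92 181 [[0.8486, -0.0534]]
300 93 179 [[0.8409, -0.1039]]
340 94 183 [[0.8282, -0.205]]
365 94 184 [[0.8219, -0.2684]]
305 [148, 174, 134, 71, 72, 72, 69, 74, 110, 128, 129, 129, 127, 126, 130, 116, 117, 141, 153, 136, 97, 106, 129, 129, 130, 129, 129, 126]
312 [136, 175, 141, 87, 71, 74, 70, 73, 110, 130, 128, 128, 125, 127, 128, 129, 122, 133, 159, 148, 101, 111, 129, 128, 128, 128, 129, 126]
320 [132, 166, 164, 118, 75, 71, 72, 72, 108, 129, 127, 126, 128, 126, 130, 127, 113, 129, 165, 157, 111, 113, 129, 133, 133, 129, 127, 131]
328 [133, 163, 171, 127, 71, 72, 72, 70, 101, 127, 133, 130, 131, 131, 133, 137, 115, 121, 158, 153, 129, 120, 130, 133, 130, 128, 131, 128]
335 [121, 148, 173, 131, 73, 89, 98, 94, 93, 95, 98, 95, 91, 94, 96, 93, 93, 111, 142, 152, 134, 102, 115, 134, 133, 132, 131, 130]
```

View pics/crop1.png

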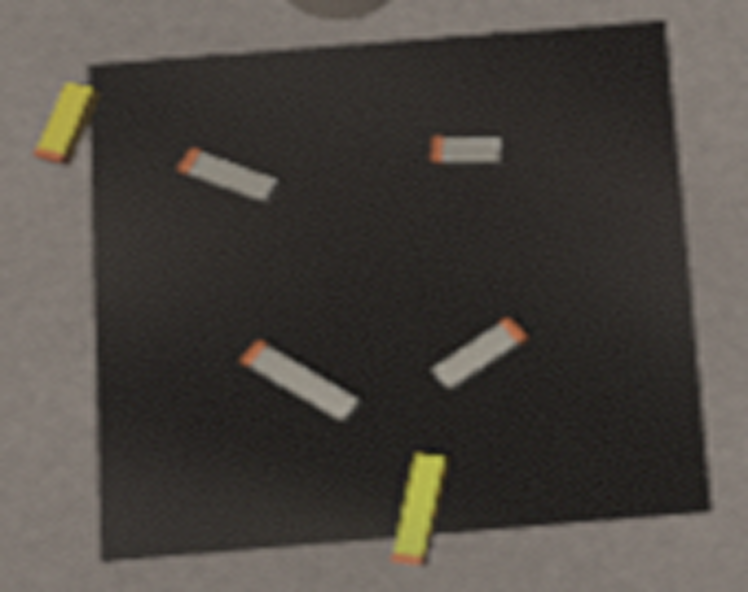

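View pics/crop2.png

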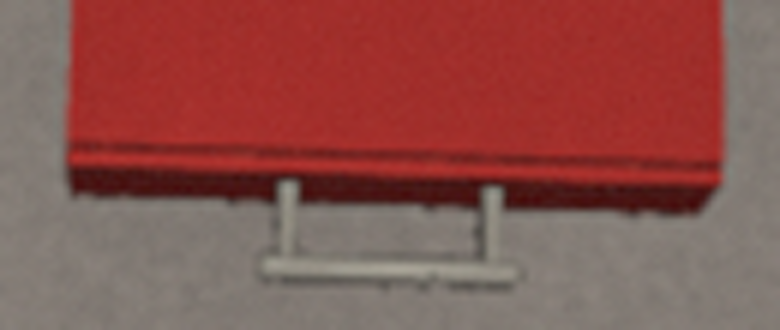

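Crop 1 shows four steel bits with copper ends. The yellow candidates at the mat's edge, (100,198) and (181,302), are rejected. Crop 2 shows the handle bar running from about (299,194.7) to (341,195.8), and the cabinet yaw is about -7.3°. Next comes a small planner.

```bash
cat >> h.py <<'E'
YAW=np.radians(-7.3)
def pose(yaw,tilt=0): # yaw (deg) of tool x in world, tool down; tilt about tool x
    y=np.radians(yaw); M=np.array([[np.cos(y),np.sin(y),0],[np.sin(y),-np.cos(y),0],[0,0,-1.]])
    return R.from_matrix(M)*R.from_euler('x',tilt,degrees=True)
def plan(*legs,start=None):
    "legs: (xyz, yaw, tilt, nrows, grip); prints the per-row numbers of each leg"
    o=telemetry.get_obs(); p,q=(o['tcp_pos'],R.from_rotvec(o['orientation'])) if start is None else start
    for xyz,yaw,tilt,n,g in legs:
        Q=pose(yaw,tilt); dr=(q.inv()*Q).as_rotvec(); P=np.array(xyz,float); p0,q0=p,q
        print("leg",np.round(xyz,4).tolist(),"rows",n,"grip",g)
        for k in range(1,n+1):
            pk=p0+(P-p0)*k/n
            s=q.inv().apply(pk-p).round(4)
            t=(np.degrees(dr)/6/n).round(3)
            if k in(1,n) or np.abs(dr).max()>.02: print("  ",k,t.tolist()+s.tolist())
            p=p+q.apply(s); q=q*R.from_rotvec(np.radians(t*6))
    return p,q
E
python3 - <<'E'
from h import *
h=ray("top",[[320,194.6],[299,194.4],[341,195.6]],.041);print(h)
e=ray("top",[[267.5,176.3],[375,179.5]],.059);print(e, "perp", (e.mean(0)-h[0])@[np.cos(YAW),np.sin(YAW)])
o=telemetry.get_obs();print(R.from_rotvec(o['orientation']).as_matrix().round(3).tolist())
x,y=h[0]
plan(((x,y,.16),82.7,0,24,-.39))
E
```

```text
[[ 0.57436378 -0.12624334]
 [ 0.57990417 -0.07457424]
 [ 0.56680819 -0.17763045]]
[[ 0.62867929 -0.00118973]
 [ 0.59499266 -0.26281659]] perp 0.037900326923703154
[[0.968, 0.252, 0.0], [0.252, -0.968, -0.0], [-0.0, 0.0, -1.0]]
leg [0.5744, -0.1262, 0.16] rows 24 grip -0.39
   1 [0.0, 0.0, -0.473, 0.0218, -0.017, 0.003]
   2 [0.0, 0.0, -0.473, 0.0227, -0.0159, 0.0029]
   3 [0.0, 0.0, -0.473, 0.0234, -0.0148, 0.003]
   4 [0.0, 0.0, -0.473, 0.0241, -0.0136, 0.003]
   5 [0.0, 0.0, -0.473, 0.0248, -0.0123, 0.003]
   6 [0.0, 0.0, -0.473, 0.0253, -0.0112, 0.0029]
   7 [0.0, 0.0, -0.473, 0.0258, -0.0098, 0.003]
   8 [0.0, 0.0, -0.473, 0.0264, -0.0086, 0.003]
   9 [0.0, 0.0, -0.473, 0.0267, -0.0073, 0.0029]
   10 [0.0, 0.0, -0.473, 0.027, -0.0059, 0.003]
   11 [0.0, 0.0, -0.473, 0.0273, -0.0046, 0.003]
   12 [0.0, 0.0, -0.473, 0.0275, -0.0032, 0.0029]
   13 [0.0, 0.0, -0.473, 0.0276, -0.0019, 0.003]
   14 [0.0, 0.0, -0.473, 0.0277, -0.0005, 0.003]
   15 [0.0, 0.0, -0.473, 0.0276, 0.0009, 0.003]
   16 [0.0, 0.0, -0.473, 0.0276, 0.0023, 0.0029]
   17 [0.0, 0.0, -0.473, 0.0274, 0.0036, 0.003]
   18 [0.0, 0.0, -0.473, 0.0273, 0.0049, 0.003]
   19 [0.0, 0.0, -0.473, 0.0269, 0.0063, 0.0029]
   20 [0.0, 0.0, -0.473, 0.0266, 0.0077, 0.003]
   21 [0.0, 0.0, -0.473, 0.0262, 0.0089, 0.003]
   22 [0.0, 0.0, -0.473, 0.0257, 0.0102, 0.0029]
   23 [0.0, 0.0, -0.473, 0.0252, 0.0115, 0.003]
   24 [0.0, 0.0, -0.473, 0.0246, 0.0127, 0.003]
```

Request:
apply_moves([
  [0, 0, -0.47, 0.022, -0.017, 0.003, -0.39],
  [0, 0, -0.47, 0.023, -0.016, 0.003, -0.39],
  [0, 0, -0.47, 0.023, -0.015, 0.003, -0.39],
  [0, 0, -0.47, 0.024, -0.014, 0.003, -0.39],
  [0, 0, -0.47, 0.025, -0.012, 0.003, -0.39],
  [0, 0, -0.47, 0.025, -0.011, 0.003, -0.39],
  [0, 0, -0.47, 0.026, -0.01, 0.003, -0.39],
  [0, 0, -0.47, 0.026, -0.009, 0.003, -0.39],
], grip_force=60)

```text
clock: 1.27
tcp_pos: [0.3053, -0.4761, 0.2074]
orientation: [2.976, 1.004, 0.0]
contact_force: [-0.1, -0.3, -0.4]
grip_width: 0.0262
gripper_force: 0.0
```

Request:
apply_moves([
  [0, 0, -0.47, 0.027, -0.007, 0.003, -0.39],
  [0, 0, -0.47, 0.027, -0.006, 0.003, -0.39],
  [0, 0, -0.47, 0.027, -0.005, 0.003, -0.39],
  [0, 0, -0.47, 0.028, -0.003, 0.003, -0.39],
  [0, 0, -0.47, 0.028, -0.002, 0.003, -0.39],
  [0, 0, -0.47, 0.028, 0, 0.003, -0.39],
  [0, 0, -0.47, 0.028, 0.001, 0.003, -0.39],
  [0, 0, -0.47, 0.028, 0.002, 0.003, -0.39],
])

```text
clock: 1.93
tcp_pos: [0.4421, -0.2997, 0.1835]
orientation: [2.722, 1.567, 0.0]
contact_force: [0.5, -0.1, -0.1]
grip_width: 0.0259
gripper_force: 0.0
```

Request:
apply_moves([
  [0, 0, -0.47, 0.027, 0.004, 0.003, -0.39],
  [0, 0, -0.47, 0.027, 0.005, 0.003, -0.39],
  [0, 0, -0.47, 0.027, 0.006, 0.003, -0.39],
  [0, 0, -0.47, 0.027, 0.008, 0.003, -0.39],
  [0, 0, -0.47, 0.026, 0.009, 0.003, -0.39],
  [0, 0, -0.47, 0.026, 0.01, 0.003, -0.39],
  [0, 0, -0.47, 0.025, 0.011, 0.003, -0.39],
  [0, 0, -0.47, 0.025, 0.013, 0.003, -0.39],
])

```text
clock: 2.6
tcp_pos: [0.5778, -0.1249, 0.1593]
orientation: [2.364, 2.069, -0.0]
contact_force: [-0.2, 0.0, 0.0]
grip_width: 0.0263
gripper_force: 0.0
```

Tracking is accurate. I'll refine the handle from the wrist camera.

```bash
python3 - <<'E'
from h import *
o=telemetry.get_obs(); im=grab_frame("wrist"); cv2.imwrite("pics/w1.png",im)
np.save("pics/o1.npy",np.r_[o['tcp_pos'],o['orientation']])
print(o['tcp_pos'],R.from_rotvec(o['orientation']).as_matrix().round(3).tolist())
for d in silhouettes("drawer_handle","wrist")[:2]: print(d['p'],d['extent'])
E
```

```text
[ 0.57777888 -0.12489144  0.15933492] [[0.132, 0.991, 0.0], [0.991, -0.132, -0.0], [-0.0, 0.0, -1.0]]
0.95 [302.7, 188.1, 68.8, 342.2]
```

View pics/w1.png

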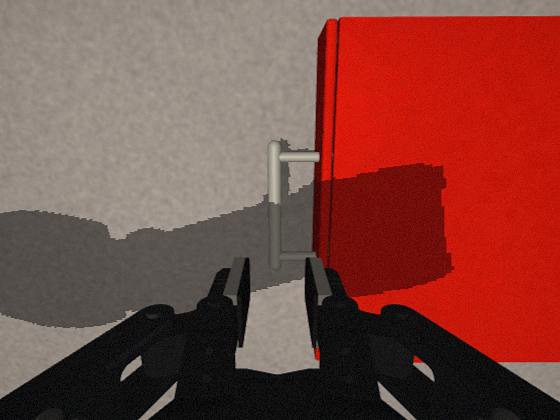

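The wrist view shows the bar from (274.5,142) to (275.5,268), with the drawer front's upper edge near u=320-337.

```bash
python3 - <<'E'
from h import *
a=np.load("pics/o1.npy"); o=dict(tcp_pos=a[:3],orientation=a[3:]); im=cv2.imread("pics/w1.png").astype(int)
for v in (165,180,190,220,235,245): print(v,im[v,264:290].max(1).tolist())
p=ray("wrist",[[274.5,141],[275.5,268],[274.8,150],[275.4,255]],.039,o); print(p, "mid",p[:2].mean(0), "yaw of normal",np.degrees(np.arctan2(*(p[2]-p[3])[::-1]))-90)
h=p[:2].mean(0)
plan((list(h)+[.10],82.7,0,4,-.39),(list(h)+[.02],82.7,0,4,-.39))
E
```

```text
165 [162, 157, 153, 131, 129, 150, 163, 169, 184, 192, 195, 182, 170, 155, 146, 126, 98, 85, 86, 87, 87, 88, 82, 79, 128, 162]
180 [157, 160, 158, 143, 128, 146, 156, 173, 181, 194, 191, 181, 169, 159, 146, 131, 102, 87, 91, 83, 85, 89, 87, 87, 130, 154]
190 [150, 153, 156, 131, 120, 147, 159, 168, 179, 187, 192, 182, 172, 162, 145, 129, 103, 87, 93, 92, 92, 88, 84, 87, 83, 85]
220 [89, 88, 91, 92, 79, 78, 89, 97, 95, 100, 102, 102, 97, 94, 92, 83, 78, 79, 92, 91, 91, 96, 90, 87, 90, 94]
235 [94, 91, 90, 94, 85, 76, 84, 93, 95, 97, 100, 104, 100, 95, 90, 82, 79, 86, 90, 89, 87, 87, 89, 87, 83, 86]
245 [91, 91, 88, 92, 82, 76, 87, 88, 100, 96, 102, 99, 102, 96, 91, 85, 78, 81, 94, 88, 90, 93, 89, 94, 93, 89]
[[ 0.58510017 -0.0694853 ]
 [ 0.57139549 -0.17677014]
 [ 0.5844032  -0.07636211]
 [ 0.5729469  -0.16464127]] mid [ 0.57824783 -0.12312772] yaw of normal -7.3941551980765325
leg [0.5782, -0.1231, 0.1] rows 4 grip -0.39
   1 [0.004, -0.009, 0.002, -0.0009, -0.0003, 0.0148]
   4 [0.004, -0.009, 0.002, -0.0008, -0.0002, 0.0148]
leg [0.5782, -0.1231, 0.02] rows 4 grip -0.39
   1 [-0.0, 0.0, 0.0, 0.0, -0.0, 0.02]
   4 [-0.0, 0.0, 0.0, 0.0, -0.0, 0.02]
```

Request:
apply_moves([
  [0, 0, 0, 0, 0, 0.02, -0.39],
  [0, 0, 0, 0, 0, 0.02, -0.39],
  [0, 0, 0, 0, 0, 0.02, -0.39],
  [0, 0, 0, 0, 0, 0.02, -0.39],
  [0, 0, 0, 0, 0, 0.02, -0.39],
  [0, 0, 0, 0, 0, 0.02, -0.39],
  [0, 0, 0, 0, 0, 0.015, -0.39],
  [0, 0, 0, 0, 0, 0.005, -0.39],
])

```text
clock: 3.37
tcp_pos: [0.5753, -0.1263, 0.017]
orientation: [-2.365, -2.064, 0.004]
contact_force: [-0.4, 0.4, -0.1]
grip_width: 0.0257
gripper_force: 0.0
```

Request:
apply_moves([
  [0, 0, 0, 0, 0, 0, -1],
  [0, 0, 0, 0, 0, 0, -1],
  [0, 0, 0, 0, 0, 0, -1],
  [0, 0, 0, 0, 0, 0, -1],
  [0, 0, 0, 0, -0.005, 0, -1],
  [0, 0, 0, 0, -0.01, 0, -1],
  [0, 0, 0, 0, -0.02, 0, -1],
  [0, 0, 0, 0, -0.02, 0, -1],
], grip_force=40)

```text
clock: 4.03
tcp_pos: [0.5219, -0.119, 0.019]
orientation: [2.366, 2.065, 0.0]
contact_force: [2.1, -2.8, -18.1]
grip_width: 0.0096
gripper_force: 40.2
```

Request:
apply_moves([
  [0.2, 0, 0, 0, -0.015, 0, -1],
  [0.2, 0, 0, 0, -0.015, 0, -1],
  [0.2, 0, 0, 0, -0.015, 0, -1],
  [0.2, 0, 0, 0, -0.015, 0, -1],
  [0.2, 0, 0, 0, -0.015, 0.001, -1],
  [0.2, 0, 0, 0, -0.01, 0.001, -1],
  [0, 0, 0, 0, -0.01, 0.001, -1],
  [0, 0, 0, 0, -0.005, 0, -1],
])

```text
clock: 4.7
tcp_pos: [0.4197, -0.1057, 0.0202]
orientation: [-2.29, -1.999, 0.132]
contact_force: [1.6, -5.5, -54.3]
grip_width: 0.0095
gripper_force: 38.2
```

Request:
apply_moves([
  [0, 0, 0, 0, 0, 0.001, -1],
  [0, 0, 0, 0, 0, 0.001, -1],
  [0, 0, 0, 0, 0, 0.001, -1],
  [0, 0, 0, 0, 0, 0, -1],
  [0, 0, 0, 0, -0.004, 0.0005, -1],
  [0, 0, 0, 0, -0.003, 0.0005, -1],
  [0, 0, 0, 0, -0.002, 0, -1],
  [0, 0, 0, 0, 0, 0, -1],
])

```text
clock: 5.37
tcp_pos: [0.4139, -0.105, 0.0199]
orientation: [-2.294, -2.002, 0.128]
contact_force: [-1.2, -6.1, -17.3]
grip_width: 0.0096
gripper_force: 41.6
```

Request:
apply_moves([
  [0, 0, 0, 0, -0.003, 0.001, -1],
  [0, 0, 0, 0, -0.003, 0.001, -1],
  [0, 0, 0, 0, -0.002, 0, -1],
  [0, 0, 0, 0, -0.002, 0, -1],
  [0, 0, 0, 0, 0, 0, -1],
  [0, 0, 0, 0, 0, 0, -1],
  [0, 0, 0, 0, 0, 0, -1],
  [0, 0, 0, 0, 0, 0, -1],
])

```text
clock: 6.03
tcp_pos: [0.4103, -0.1045, 0.0199]
orientation: [-2.301, -2.007, 0.115]
contact_force: [12.1, -10.4, -24.3]
grip_width: 0.0092
gripper_force: 41.1
```

Request:
apply_moves([
  [0, 0, 0, 0, 0.002, 0, -0.39],
  [0, 0, 0, 0, 0, 0, -0.39],
  [0, 0, 0, 0, 0, 0, -0.39],
  [0, 0, 0, 0, 0, 0, -0.39],
  [0, 0, 0, 0, -0.001, -0.01, -0.39],
  [0, 0, 0, 0, -0.002, -0.02, -0.39],
  [0, 0, 0, 0, -0.002, -0.02, -0.39],
  [0, 0, 0, 0, -0.003, -0.03, -0.39],
])

```text
clock: 6.7
tcp_pos: [0.4064, -0.1022, 0.0993]
orientation: [-2.289, -2.002, 0.129]
contact_force: [0.4, -0.5, -0.2]
grip_width: 0.026
gripper_force: 0.0
```

Request:
apply_moves([
  [-0.2, 0, 0, 0, 0, -0.03, -0.2],
  [-0.2, 0, 0, 0, 0.01, -0.03, 0],
  [-0.2, 0, 0, 0, 0.02, -0.03, 0],
  [-0.2, 0, 0, 0.015, 0.02, -0.03, 0],
  [-0.2, 0, 0, 0.03, 0.02, -0.03, 0],
  [-0.2, 0, 0, 0.03, 0.01, -0.02, 0],
  [0, 0, 0, 0.03, 0, 0, 0],
  [0, 0, 0, 0.03, 0, 0, 0],
])

```text
clock: 7.37
tcp_pos: [0.5159, 0.0173, 0.2625]
orientation: [2.364, 2.066, 0.004]
contact_force: [0.5, -1.1, -0.4]
grip_width: 0.0427
gripper_force: 0.0
```

```bash
python3 - <<'E'
from h import *
o=telemetry.get_obs(); print(o['clock'],o['tcp_pos'],R.from_rotvec(o['orientation']).as_matrix().round(3).tolist(),o['contact_force'])
im=grab_frame("top"); cv2.imwrite("pics/top1.png",cv2.resize(im[80:320,80:400],None,fx=2.5,fy=2.5,interpolation=cv2.INTER_CUBIC))
E
```

```text
7.3667 [0.51587555 0.01731802 0.26251341] [[0.134, 0.991, 0.003], [0.991, -0.134, 0.0], [0.0, 0.003, -1.0]] [ 0.47762852 -1.07466792 -0.4092784 ]
```

View pics/top1.png

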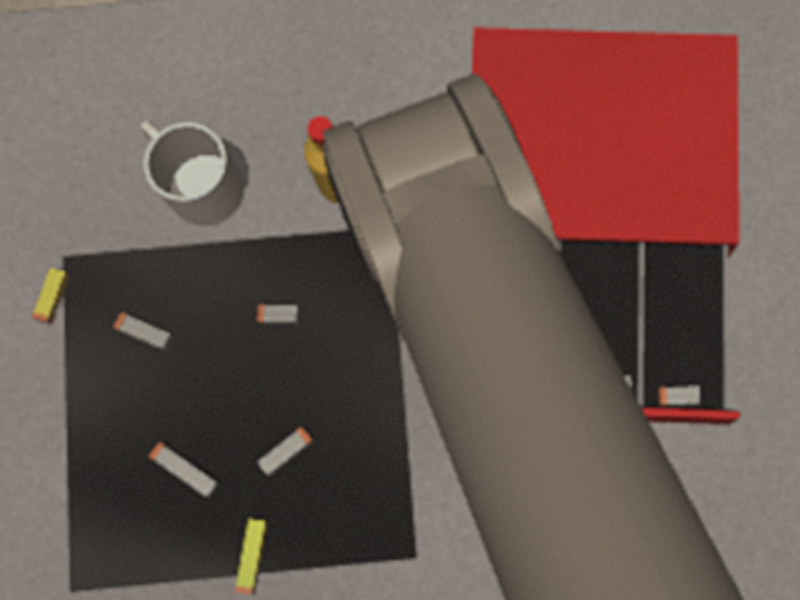

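The top view shows a short sample in the right row at crop (680,395), with the drawer open. The arm hides the other rows. I'll move over the mat and measure both sides.

Request:
apply_moves([
  [0, 0, 0, 0.023, 0.0025, 0, 0],
  [0, 0, 0, 0.023, 0.0025, 0, 0],
  [0, 0, 0, 0.023, 0.0025, 0, 0],
  [0, 0, 0, 0.023, 0.0025, 0, 0],
  [0, 0, 0, 0.023, 0.0025, 0, 0],
  [0, 0, 0, 0.023, 0.0025, 0, 0],
  [0, 0, 0, 0.023, 0.0025, 0, 0],
  [0, 0, 0, 0.01, 0, 0, 0],
])

```text
clock: 8.08
tcp_pos: [0.5549, 0.186, 0.2607]
orientation: [-2.361, -2.07, -0.001]
contact_force: [0.9, 0.6, 0.2]
grip_width: 0.0425
gripper_force: 0.0
```

```bash
cat >> h.py <<'E'
def bits(im,name,o=None,z=.0135):
    hsv=cv2.cvtColor(im,cv2.COLOR_BGR2HSV).astype(int)
    m=((hsv[:,:,2]>70)&~((hsv[:,:,0]>20)&(hsv[:,:,0]<40)&(hsv[:,:,1]>150))).astype(np.uint8)
    n,l,s,c=cv2.connectedComponentsWithStats(m)
    for i in range(1,n):
        if 60<s[i,4]<4000:
            b=bar(name,l==i,z,o)
            if 30<b[1]<85 and 8<b[2]<28: print(c[i].round(1).tolist(),b,ray(name,c[i],z,o).round(4).tolist())
E
python3 - <<'E'
from h import *
o=telemetry.get_obs(); im=grab_frame("wrist"); cv2.imwrite("pics/w2.png",im); t=grab_frame("top"); cv2.imwrite("pics/t2.png",t)
print(o['tcp_pos'],R.from_rotvec(o['orientation']).as_matrix().round(3).tolist())
bits(im,"wrist",o); print('top'); bits(t,"top")
v=np.vstack([cv2.resize(im,(400,300)),np.zeros((300,400,3),np.uint8)]); d=cv2.resize(t[150:270,240:400],(400,300),interpolation=cv2.INTER_CUBIC); v[300:]=d
cv2.imwrite("pics/v2.png",v)
E
```

```text
[0.55487654 0.18597978 0.26067202] [[0.13, 0.991, -0.0], [0.991, -0.13, 0.002], [0.002, -0.001, -1.0]]
[282.8, 39.3] (array([582.1, 337.5]), 57.3, 18.3, 60.6) [[0.583, 0.3384]]
[160.3, 93.5] (array([440.1, 301.2]), 71.9, 22.2, 50.3) [[0.441, 0.3023]]
[300.9, 166.1] (array([586.9, 201. ]), 38.9, 18.8, 82.5) [[0.5873, 0.2017]]
[185.9, 180.8] (array([448.9, 201.7]), 55.3, 22.4, -55.9) [[0.449, 0.2022]]
[105.0, 372.9] (array([275.7, -56. ]), 47.5, 10.2, 38.1) [[0.2769, -0.0549]]
[449.3, 373.3] (array([ 766.2, -120.8]), 48.6, 11.3, -53.4) [[0.765, -0.1201]]
top
[283.7, 231.8] (array([494.7, -27.7]), 53.2, 17.0, 81.4) [[0.4948, -0.0282]]
[152.5, 267.4] (array([437.8, 301.4]), 74.1, 19.2, 49.8) [[0.4378, 0.3015]]
```

View pics/v2.png

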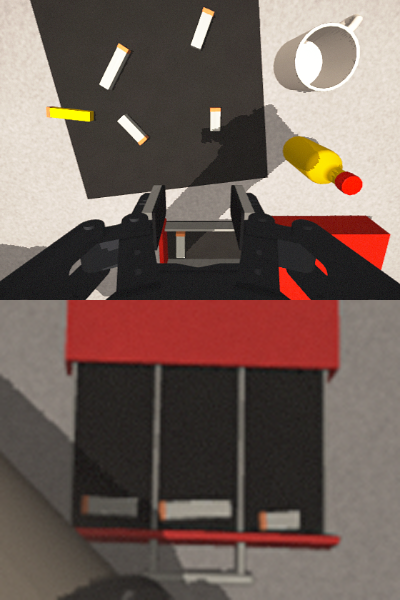

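The lower crop shows left row medium (108,507), middle row long (195,510) and right row short (280,520). The dividers are at crop x=157 and 241. The wrist view shows the four bits clear of the yellow one.

```bash
python3 - <<'E'
from h import *
X=np.array([np.cos(YAW),np.sin(YAW)]);Y=np.array([-X[1],X[0]])
f=lambda uv,z: (lambda p:np.c_[p,p@X,p@Y].round(4).tolist())(ray("top",uv,z))
c=lambda L:[[240+a/2.5-.3,150+(b-300)/2.5-.3] for a,b in L]
print("walls z.034 [x,y,cabx,caby]");[print(r) for r in f(c([(76,380),(76,480),(157,380),(157,480),(241,380),(241,480),(323,390),(323,480)]),.034)]
print("cab front");[print(r) for r in f(c([(70,361),(200,367),(335,374)]),.06)]
print("front top");[print(r) for r in f(c([(80,531),(200,533),(335,538)]),.058)]
t=cv2.imread("pics/t2.png"); 
for a in [(108,507),(195,510),(280,520)]: print("sample",f(c([a]),.024))
print("closed handle cab", np.array([.5782,-.1231])@X,np.array([.5782,-.1231])@Y)
# fine: divider columns
g=t.max(2)
for v in(190,205,220): print(v,np.nonzero(g[v,262:380]>70)[0]+262)
E
```

```text
walls z.034 [x,y,cabx,caby]
[0.6211, -0.0064, 0.6169, 0.0726]
[0.5197, 0.003, 0.5151, 0.069]
[0.6132, -0.0872, 0.6193, -0.0085]
[0.512, -0.0764, 0.5176, -0.0107]
[0.605, -0.1709, 0.6219, -0.0926]
[0.5041, -0.1586, 0.5201, -0.0933]
[0.5868, -0.2511, 0.614, -0.1745]
[0.4963, -0.2388, 0.5226, -0.1738]
cab front
[0.6339, -0.0022, 0.6291, 0.0784]
[0.6155, -0.1287, 0.6268, -0.0494]
[0.5956, -0.2595, 0.6237, -0.1817]
front top
[0.4657, 0.0037, 0.4615, 0.0628]
[0.4528, -0.1103, 0.4631, -0.0518]
[0.4356, -0.2378, 0.4623, -0.1805]
sample [[0.4915, -0.0259, 0.4908, 0.0367]]
sample [[0.4802, -0.1111, 0.4905, -0.0492]]
sample [[0.4623, -0.1933, 0.4831, -0.133]]
closed handle cab 0.5891550200243815 -0.0486334491895318
190 [262 263 264 265 266 267 268 269 302 303 335 336 337 369 370 371 372 373
 374 375 376 377 378 379]
205 [262 263 264 265 266 267 268 269 301 302 303 335 336 337 369 370 371 372
 373 374 375 376 377 378 379]
220 [262 263 264 265 266 267 301 302 303 335 336 337 369 370 371 372 373 374
 375 376 377 378 379]
```

```bash
cat >> h.py <<'E'
X=np.array([np.cos(YAW),np.sin(YAW)]);Y=np.array([-X[1],X[0]])
w=lambda cx,cy,z:[*(cx*X+cy*Y),z]
E
python3 - <<'E'
from h import *
print("bottle",ray("scene",[[343,291]],0.0),"mug",ray("scene",[[413,308]],0.0))
T=w(.552,-.1345,.12)
e=plan(((.587,.2005,.06),83,0,8,0),((.587,.2005,.005),83,0,4,0),((.587,.2005,.10),83,0,4,-1),(T,82.7,0,12,-1),(T[:2]+[.0145],82.7,0,6,-1))
E
```

```text
bottle [[0.72875075 0.13210425]] mug [[0.74569139 0.27691154]]
leg [0.587, 0.2005, 0.06] rows 8 grip 0
   1 [-0.001, -0.001, -0.01, 0.0025, 0.0038, 0.025]
   8 [-0.001, -0.001, -0.01, 0.0025, 0.0037, 0.0251]
leg [0.587, 0.2005, 0.005] rows 4 grip 0
   1 [-0.0, 0.0, -0.0, -0.0, 0.0, 0.0137]
   4 [-0.0, 0.0, -0.0, -0.0, 0.0, 0.0138]
leg [0.587, 0.2005, 0.1] rows 4 grip -1
   1 [-0.0, 0.0, -0.0, -0.0, 0.0, -0.0238]
   4 [-0.0, 0.0, -0.0, -0.0001, 0.0, -0.0237]
leg [0.5304, -0.2035, 0.12] rows 12 grip -1
   1 [-0.0, 0.0, 0.004, -0.034, -0.0006, -0.0017]
   12 [-0.0, 0.0, 0.004, -0.034, -0.0004, -0.0017]
leg [0.5304, -0.2035, 0.0145] rows 6 grip -1
   1 [-0.0, 0.0, 0.0, 0.0, -0.0, 0.0176]
   6 [-0.0, 0.0, 0.0, 0.0, -0.0, 0.0176]
```

Request:
apply_moves([
  [0, 0, 0, 0.0025, 0.0038, 0.025, 0],
  [0, 0, 0, 0.0025, 0.0038, 0.025, 0],
  [0, 0, 0, 0.0025, 0.0038, 0.025, 0],
  [0, 0, 0, 0.0025, 0.0038, 0.025, 0],
  [0, 0, 0, 0.0025, 0.0038, 0.025, 0],
  [0, 0, 0, 0.0025, 0.0038, 0.025, 0],
  [0, 0, 0, 0.0025, 0.0038, 0.025, 0],
  [0, 0, 0, 0.0025, 0.0038, 0.025, 0],
])

```text
clock: 8.85
tcp_pos: [0.5886, 0.1956, 0.0591]
orientation: [2.367, 2.064, -0.002]
contact_force: [0.4, -0.6, 0.4]
grip_width: 0.0428
gripper_force: 0.0
```

Request:
apply_moves([
  [0, 0, 0, 0, 0, 0.02, 0],
  [0, 0, 0, 0, 0, 0.02, 0],
  [0, 0, 0, 0, 0, 0.011, 0],
  [0, 0, 0, 0, 0, 0.004, 0],
  [0, 0, 0, 0, 0, 0, -1],
  [0, 0, 0, 0, 0, 0, -1],
  [0, 0, 0, 0, 0, 0, -1],
  [0, 0, 0, 0, 0, 0, -1],
])

```text
clock: 9.52
tcp_pos: [0.5893, 0.1984, 0.0064]
orientation: [2.365, 2.066, 0.003]
contact_force: [0.5, -0.0, 3.3]
grip_width: 0.0148
gripper_force: 41.1
```

Request:
apply_moves([
  [0, 0, 0, 0, 0, -0.015, -1],
  [0, 0, 0, 0, 0, -0.025, -1],
  [0, 0, 0, 0, 0, -0.03, -1],
  [0, 0, 0, -0.015, 0, -0.025, -1],
  [0, 0, 0, -0.03, 0, -0.02, -1],
  [0, 0, 0, -0.037, 0, 0, -1],
  [0, 0, 0, -0.037, 0, 0, -1],
  [0, 0, 0, -0.037, -0.001, 0, -1],
])

```text
clock: 10.18
tcp_pos: [0.5668, 0.0426, 0.1223]
orientation: [2.364, 2.067, 0.003]
contact_force: [1.1, -0.1, 0.0]
grip_width: 0.0147
gripper_force: 40.6
```

Request:
apply_moves([
  [0, 0, 0, -0.037, -0.001, 0, -1],
  [0, 0, 0, -0.037, -0.001, 0, -1],
  [0, 0, 0, -0.037, -0.001, 0, -1],
  [0, 0, 0, -0.037, -0.001, 0, -1],
  [0, 0, 0, -0.037, -0.001, 0, -1],
  [0, 0, 0, -0.037, -0.001, 0, -1],
  [0, 0, 0, -0.02, -0.001, 0, -1],
  [0, 0, 0, -0.008, 0, 0, -1],
])

```text
clock: 10.85
tcp_pos: [0.5248, -0.2079, 0.1213]
orientation: [2.371, 2.058, -0.002]
contact_force: [0.9, -0.3, 0.2]
grip_width: 0.0147
gripper_force: 40.6
```

```bash
python3 - <<'E'
from h import *
T=w(.552,-.1345,.06); o=telemetry.get_obs(); print(o['tcp_pos'],o['grip_width'],o['gripper_force'])
plan((T,82.7,0,4,-1),(T[:2]+[.0155],82.7,0,4,-1))
E
```

```text
[ 0.52480957 -0.20788706  0.12125998] 0.014705481280121502 40.60662388801575
leg [0.5304, -0.2035, 0.06] rows 4 grip -1
   1 [0.001, 0.006, -0.032, 0.0013, 0.0012, 0.0153]
   4 [0.001, 0.006, -0.032, 0.0012, 0.0013, 0.0154]
leg [0.5304, -0.2035, 0.0155] rows 4 grip -1
   1 [0.0, -0.0, 0.0, 0.0, -0.0, 0.0111]
   4 [0.0, -0.0, 0.0, 0.0, -0.0001, 0.0112]
```

Request:
apply_moves([
  [0, 0, 0, 0.0015, 0.001, 0.02, -1],
  [0, 0, 0, 0.0015, 0.001, 0.02, -1],
  [0, 0, 0, 0.001, 0.001, 0.02, -1],
  [0, 0, 0, 0.001, 0.001, 0.02, -1],
  [0, 0, 0, 0, 0.001, 0.013, -1],
  [0, 0, 0, 0, 0, 0.008, -1],
  [0, 0, 0, 0, 0, 0.004, -1],
  [0, 0, 0, 0, 0, 0.0005, -1],
])

```text
clock: 11.52
tcp_pos: [0.5342, -0.198, 0.0163]
orientation: [2.363, 2.066, 0.005]
contact_force: [0.4, 0.8, 8.4]
grip_width: 0.0152
gripper_force: 41.6
```

Request:
apply_moves([
  [0, 0, 0, 0, 0, 0, -0.3],
  [0, 0, 0, 0, 0, 0, -0.3],
  [0, 0, 0, 0, 0, 0, -0.3],
  [0, 0, 0, 0, 0, -0.01, -0.3],
  [0, 0, 0, 0, 0, -0.025, -0.3],
  [0, 0, 0, 0, 0, -0.03, -0.3],
  [0, 0, 0, 0, 0, -0.03, -0.3],
  [0, 0, 0, 0.01, 0, -0.02, -0.2],
])

```text
clock: 12.18
tcp_pos: [0.5335, -0.191, 0.1329]
orientation: [2.367, 2.061, 0.001]
contact_force: [0.6, -0.6, 0.1]
grip_width: 0.0342
gripper_force: 0.0
```

```bash
python3 - <<'E'
from h import *
o=telemetry.get_obs();print(o['tcp_pos'])
grab=(.582,.3375)
plan((grab+(.13,),60.6,0,16,0),(grab+(.006,),60.6,0,5,0))
E
```

```text
[ 0.53349881 -0.19098487  0.13294423]
leg [0.582, 0.3375, 0.13] rows 16 grip 0
   1 [0.002, 0.001, 0.224, 0.0331, -0.0015, 0.0001]
   2 [0.002, 0.001, 0.224, 0.0331, -0.0023, 0.0002]
   3 [0.002, 0.001, 0.224, 0.033, -0.0031, 0.0001]
   4 [0.002, 0.001, 0.224, 0.033, -0.0039, 0.0001]
   5 [0.002, 0.001, 0.224, 0.0328, -0.0046, 0.0002]
   6 [0.002, 0.001, 0.224, 0.0328, -0.0054, 0.0001]
   7 [0.002, 0.001, 0.224, 0.0326, -0.0062, 0.0002]
   8 [0.002, 0.001, 0.224, 0.0324, -0.0069, 0.0001]
   9 [0.002, 0.001, 0.224, 0.0323, -0.0077, 0.0002]
   10 [0.002, 0.001, 0.224, 0.032, -0.0084, 0.0001]
   11 [0.002, 0.001, 0.224, 0.0319, -0.0092, 0.0002]
   12 [0.002, 0.001, 0.224, 0.0317, -0.0099, 0.0002]
   13 [0.002, 0.001, 0.224, 0.0314, -0.0107, 0.0002]
   14 [0.002, 0.001, 0.224, 0.0311, -0.0114, 0.0001]
   15 [0.002, 0.001, 0.224, 0.0309, -0.0121, 0.0002]
   16 [0.002, 0.001, 0.224, 0.0306, -0.0129, 0.0002]
leg [0.582, 0.3375, 0.006] rows 5 grip 0
   1 [-0.001, -0.001, 0.0, -0.0, 0.0, 0.0248]
   5 [-0.001, -0.001, 0.0, 0.0, 0.0, 0.0248]
```

Request:
apply_moves([
  [0, 0, 0.22, 0.033, -0.0015, 0, 0],
  [0, 0, 0.22, 0.033, -0.0025, 0, 0],
  [0, 0, 0.22, 0.033, -0.003, 0, 0],
  [0, 0, 0.22, 0.033, -0.004, 0, 0],
  [0, 0, 0.22, 0.033, -0.0045, 0, 0],
  [0, 0, 0.22, 0.033, -0.0055, 0, 0],
  [0, 0, 0.22, 0.033, -0.006, 0, 0],
  [0, 0, 0.22, 0.0325, -0.007, 0, 0],
])

```text
clock: 12.85
tcp_pos: [0.5561, 0.0778, 0.1305]
orientation: [2.547, 1.838, 0.001]
contact_force: [0.7, -0.1, -0.6]
grip_width: 0.0427
gripper_force: 0.0
```

Request:
apply_moves([
  [0, 0, 0.22, 0.0325, -0.0075, 0, 0],
  [0, 0, 0.22, 0.032, -0.0085, 0, 0],
  [0, 0, 0.22, 0.032, -0.009, 0, 0],
  [0, 0, 0.22, 0.0315, -0.01, 0, 0],
  [0, 0, 0.22, 0.0315, -0.0105, 0, 0],
  [0, 0, 0.22, 0.031, -0.0115, 0, 0],
  [0, 0, 0.22, 0.031, -0.012, 0, 0],
  [0, 0, 0.22, 0.0305, -0.013, 0, 0],
])

```text
clock: 13.52
tcp_pos: [0.5787, 0.3422, 0.1305]
orientation: [2.706, 1.596, 0.0]
contact_force: [0.7, 0.5, 0.8]
grip_width: 0.0428
gripper_force: 0.0
```

```bash
python3 - <<'E'
from h import *
o=telemetry.get_obs(); im=grab_frame("wrist"); cv2.imwrite("pics/w3.png",im)
o=telemetry.get_obs(); print(o['tcp_pos']); im=grab_frame("wrist"); bits(im,"wrist",o)
t=grab_frame("top"); print("top"); cv2.imwrite("pics/t3.png",t); bits(t,"top",z=.02)
plan(((.582,.3375,.04),60.6,0,5,0),((.582,.3375,.006),60.6,0,3,0))
E
```

```text
[0.57670957 0.35140186 0.13114373]
[289.8, 221.4] (array([583.1, 338. ]), 57.1, 17.0, 61.6) [[0.5834, 0.3393]]
[211.8, 281.7] (array([496.8, 323.5]), 49.8, 14.8, 44.8) [[0.4978, 0.3233]]
[342.2, 281.8] (array([598.4, 268.2]), 49.2, 15.0, 77.6) [[0.5977, 0.2689]]
[171.8, 297.7] (array([456.3, 325.8]), 34.9, 17.0, 26.7) [[0.4584, 0.3269]]
top
[349.4, 209.0] (array([ 535.4, -196.8]), 40.0, 18.3, 80.0) [[0.5353, -0.1974]]
[283.8, 230.9] (array([495.8, -27.8]), 53.1, 17.8, 81.4) [[0.496, -0.0287]]
leg [0.582, 0.3375, 0.04] rows 5 grip 0
   1 [-0.003, -0.004, 0.029, -0.0009, 0.0016, 0.0181]
   5 [-0.003, -0.004, 0.029, -0.0008, 0.0016, 0.018]
leg [0.582, 0.3375, 0.006] rows 3 grip 0
   1 [-0.0, -0.0, -0.001, 0.0, -0.0, 0.0113]
   3 [-0.0, -0.0, -0.001, 0.0, -0.0, 0.0113]
```

Request:
apply_moves([
  [0, 0, 0, -0.001, 0.0015, 0.025, 0],
  [0, 0, 0, -0.001, 0.0015, 0.025, 0],
  [0, 0, 0, -0.001, 0.0015, 0.025, 0],
  [0, 0, 0, -0.001, 0.0015, 0.02, 0],
  [0, 0, 0, 0, 0.0015, 0.015, 0],
  [0, 0, 0, 0, 0, 0.01, 0],
  [0, 0, 0, 0, 0, 0.005, 0],
  [0, 0, 0, 0, 0, 0, 0],
])

```text
clock: 14.33
tcp_pos: [0.5832, 0.3332, 0.0041]
orientation: [2.705, 1.598, -0.002]
contact_force: [0.1, 0.7, 0.5]
grip_width: 0.0429
gripper_force: 0.0
```

Request:
apply_moves([
  [0, 0, 0, 0, 0, 0, -1],
  [0, 0, 0, 0, 0, 0, -1],
  [0, 0, 0, 0, 0, 0, -1],
  [0, 0, 0, 0, 0, 0, -1],
  [0, 0, 0, 0, 0, -0.015, -1],
  [0, 0, 0, 0, 0, -0.03, -1],
  [0, 0, 0, 0, 0, -0.035, -1],
  [0, 0, 0, 0, 0, -0.03, -1],
])

```text
clock: 15.0
tcp_pos: [0.5834, 0.3335, 0.117]
orientation: [2.705, 1.598, 0.0]
contact_force: [0.5, -0.1, -0.5]
grip_width: 0.0143
gripper_force: 39.8
```

```bash
python3 - <<'E'
from h import *
T=w(.587,.0335,.12); o=telemetry.get_obs(); print(o['tcp_pos'],o['grip_width'],o['gripper_force'])
plan((T,82.7,0,12,-1),(T[:2]+[.016],82.7,0,8,-1))
E
```

```text
[0.58336079 0.33349857 0.11704888] 0.014263869798031039 39.81392741203308
leg [0.5865, -0.0414, 0.12] rows 12 grip -1
   1 [0.0, -0.0, -0.299, -0.0272, 0.0153, -0.0002]
   2 [0.0, -0.0, -0.299, -0.0277, 0.0144, -0.0003]
   3 [0.0, -0.0, -0.299, -0.0282, 0.0136, -0.0002]
   4 [0.0, -0.0, -0.299, -0.0285, 0.0127, -0.0003]
   5 [0.0, -0.0, -0.299, -0.029, 0.0117, -0.0002]
   6 [0.0, -0.0, -0.299, -0.0293, 0.0109, -0.0003]
   7 [0.0, -0.0, -0.299, -0.0296, 0.0099, -0.0002]
   8 [0.0, -0.0, -0.299, -0.0299, 0.009, -0.0003]
   9 [0.0, -0.0, -0.299, -0.0302, 0.0081, -0.0002]
   10 [0.0, -0.0, -0.299, -0.0304, 0.0071, -0.0003]
   11 [0.0, -0.0, -0.299, -0.0306, 0.0062, -0.0002]
   12 [0.0, -0.0, -0.299, -0.0308, 0.0052, -0.0003]
leg [0.5865, -0.0414, 0.016] rows 8 grip -1
   1 [0.0, -0.0, -0.0, -0.0, -0.0, 0.013]
   8 [0.0, -0.0, -0.0, -0.0, -0.0, 0.013]
```

Request:
apply_moves([
  [0, 0, -0.3, -0.027, 0.0155, 0, -1],
  [0, 0, -0.3, -0.028, 0.0145, 0, -1],
  [0, 0, -0.3, -0.028, 0.0135, 0, -1],
  [0, 0, -0.3, -0.0285, 0.0125, 0, -1],
  [0, 0, -0.3, -0.029, 0.0115, 0, -1],
  [0, 0, -0.3, -0.0295, 0.011, 0, -1],
  [0, 0, -0.3, -0.0295, 0.01, 0, -1],
  [0, 0, -0.3, -0.03, 0.009, 0, -1],
])

```text
clock: 15.67
tcp_pos: [0.5853, 0.0818, 0.1156]
orientation: [2.481, 1.926, 0.0]
contact_force: [0.0, -0.3, -0.5]
grip_width: 0.0147
gripper_force: 39.8
```

Request:
apply_moves([
  [0, 0, -0.3, -0.031, 0.008, 0, -1],
  [0, 0, -0.3, -0.0315, 0.007, 0, -1],
  [0, 0, -0.3, -0.0315, 0.006, 0, -1],
  [0, 0, -0.3, -0.0315, 0.005, 0, -1],
  [0, 0, 0, 0, 0, 0.015, -1],
  [0, 0, 0, 0, 0, 0.02, -1],
  [0, 0, 0, 0, 0, 0.005, -1],
  [0, 0, 0, 0, 0, 0, -1],
])

```text
clock: 16.33
tcp_pos: [0.5841, -0.0448, 0.0738]
orientation: [-2.356, -2.076, 0.004]
contact_force: [1.3, 0.7, -1.1]
grip_width: 0.0147
gripper_force: 39.8
```

```bash
python3 - <<'E'
from h import *
T=w(.587,.0305,.05); o=telemetry.get_obs(); print(o['tcp_pos'],o['grip_width'],o['qvel'].round(3) if hasattr(o['qvel'],'round') else o['qvel'])
plan((T[:2]+[.014],82.7,0,8,-1))
E
```

```text
[ 0.58405354 -0.04476084  0.07376692] 0.014659102975775563 [-0.005 -0.024 -0.019 -0.025 -0.012  0.015  0.008]
leg [0.5861, -0.0443, 0.014] rows 8 grip -1
   1 [-0.003, 0.001, 0.001, 0.0001, 0.0003, 0.0075]
   8 [-0.003, 0.001, 0.001, 0.0001, 0.0003, 0.0075]
```

Request:
apply_moves([
  [0, 0, 0, 0, 0.001, 0.014, -1],
  [0, 0, 0, 0, 0.001, 0.014, -1],
  [0, 0, 0, 0, 0, 0.012, -1],
  [0, 0, 0, 0, 0, 0.009, -1],
  [0, 0, 0, 0, 0, 0.006, -1],
  [0, 0, 0, 0, 0, 0.003, -1],
  [0, 0, 0, 0, 0, 0.001, -1],
  [0, 0, 0, 0, 0, 0.0005, -1],
])

```text
clock: 17.0
tcp_pos: [0.5883, -0.0449, 0.016]
orientation: [2.356, 2.076, 0.001]
contact_force: [-1.7, -0.8, 9.9]
grip_width: 0.0148
gripper_force: 41.2
```

Request:
apply_moves([
  [0, 0, 0, 0, 0, 0, -0.35],
  [0, 0, 0, 0, 0, 0, -0.35],
  [0, 0, 0, 0, 0, 0, -0.35],
  [0, 0, 0, 0, 0, -0.01, -0.35],
  [0, 0, 0, 0, 0, -0.025, -0.35],
  [0, 0, 0, 0, 0, -0.03, -0.35],
  [0, 0, 0, 0, 0, -0.03, -0.35],
  [0, 0, 0, 0, 0, -0.005, -0.2],
])

```text
clock: 17.67
tcp_pos: [0.5904, -0.0443, 0.1208]
orientation: [2.353, 2.073, 0.009]
contact_force: [-0.2, -0.0, 0.4]
grip_width: 0.034
gripper_force: 0.0
```

```bash
python3 - <<'E'
from h import *
o=telemetry.get_obs();print(o['tcp_pos'])
g=(.448,.2015)
plan((g+(.12,),124.1,0,12,0))
E
```

```text
[ 0.59044969 -0.04432962  0.1207707 ]
leg [0.448, 0.2015, 0.12] rows 12 grip 0
   1 [0.006, 0.002, -0.574, 0.0188, -0.0144, -0.0]
   2 [0.006, 0.002, -0.574, 0.0197, -0.0132, -0.0001]
   3 [0.006, 0.002, -0.574, 0.0204, -0.0119, 0.0]
   4 [0.006, 0.002, -0.574, 0.0211, -0.0108, 0.0]
   5 [0.006, 0.002, -0.574, 0.0217, -0.0094, 0.0001]
   6 [0.006, 0.002, -0.574, 0.0222, -0.0082, -0.0]
   7 [0.006, 0.002, -0.574, 0.0227, -0.0068, 0.0]
   8 [0.006, 0.002, -0.574, 0.0231, -0.0054, 0.0001]
   9 [0.006, 0.002, -0.574, 0.0233, -0.004, 0.0]
   10 [0.006, 0.002, -0.574, 0.0235, -0.0026, 0.0001]
   11 [0.006, 0.002, -0.574, 0.0237, -0.0012, 0.0]
   12 [0.006, 0.002, -0.574, 0.0237, 0.0002, 0.0001]
```

Request:
apply_moves([
  [0, 0, -0.575, 0.019, -0.0145, 0, 0],
  [0, 0, -0.575, 0.0195, -0.013, 0, 0],
  [0, 0, -0.575, 0.0205, -0.012, 0, 0],
  [0, 0, -0.575, 0.021, -0.011, 0, 0],
  [0, 0, -0.575, 0.0215, -0.0095, 0, 0],
  [0, 0, -0.575, 0.022, -0.008, 0, 0],
  [0, 0, -0.575, 0.0225, -0.007, 0, 0],
  [0, 0, -0.575, 0.023, -0.0055, 0, 0],
])

```text
clock: 18.33
tcp_pos: [0.4909, 0.1201, 0.1151]
orientation: [1.787, 2.584, 0.0]
contact_force: [1.2, -0.4, 0.4]
grip_width: 0.0426
gripper_force: 0.0
```

Request:
apply_moves([
  [0, 0, -0.575, 0.0235, -0.004, 0, 0],
  [0, 0, -0.575, 0.0235, -0.0025, 0, 0],
  [0, 0, -0.575, 0.0235, -0.001, 0, 0],
  [0, 0, -0.575, 0.024, 0, 0, 0],
  [0, 0, 0, 0, 0, 0.02, 0],
  [0, 0, 0, 0, 0, 0.02, 0],
  [0, 0, 0, 0, 0, 0.01, 0],
  [0, 0, 0, 0, 0, 0, 0],
])

```text
clock: 19.0
tcp_pos: [0.4426, 0.2003, 0.0632]
orientation: [-1.467, -2.775, 0.005]
contact_force: [-0.6, -0.7, 0.2]
grip_width: 0.0427
gripper_force: 0.0
```

```bash
python3 - <<'E'
from h import *
o=telemetry.get_obs();print(o['tcp_pos'])
plan(((.448,.2015,.005),124.1,0,8,0))
t=grab_frame("top"); print("top"); cv2.imwrite("pics/t4.png",t); bits(t,"top",z=.022)
E
```

```text
[0.44256952 0.20025571 0.06321575]
leg [0.448, 0.2015, 0.005] rows 8 grip 0
   1 [-0.005, -0.001, 0.004, -0.0003, 0.0007, 0.0073]
   8 [-0.005, -0.001, 0.004, -0.0002, 0.0006, 0.0073]
top
[286.2, 193.8] (array([589.6, -45.9]), 55.4, 18.1, 84.4) [[0.589, -0.044]]
[349.2, 208.4] (array([ 537.1, -196.4]), 40.0, 20.5, 83.0) [[0.5363, -0.1968]]
[283.1, 230.0] (array([498.3, -26.7]), 55.4, 18.2, 81.3) [[0.4981, -0.0271]]
```

Request:
apply_moves([
  [0, 0, 0, -0.001, 0.0015, 0.015, 0],
  [0, 0, 0, -0.001, 0.0015, 0.015, 0],
  [0, 0, 0, 0, 0.001, 0.012, 0],
  [0, 0, 0, 0, 0.001, 0.01, 0],
  [0, 0, 0, 0, 0, 0.006, 0],
  [0, 0, 0, 0, 0, 0, 0],
  [0, 0, 0, 0, 0, 0, -1],
  [0, 0, 0, 0, 0, 0, -1],
])

```text
clock: 19.72
tcp_pos: [0.4498, 0.2017, 0.0075]
orientation: [1.471, 2.776, 0.0]
contact_force: [-1.3, -1.2, 1.6]
grip_width: 0.019
gripper_force: 0.7
```

Request:
apply_moves([
  [0, 0, 0, 0, 0, 0, -1],
  [0, 0, 0, 0, 0, 0, -1],
  [0, 0, 0, 0, 0, 0, -1],
  [0, 0, 0, 0, 0, -0.015, -1],
  [0, 0, 0, 0, 0, -0.03, -1],
  [0, 0, 0, 0, 0, -0.035, -1],
  [0, 0, 0, 0, 0, -0.025, -1],
  [0, 0, 0, 0, 0, -0.005, -1],
])

```text
clock: 20.38
tcp_pos: [0.4519, 0.2031, 0.1211]
orientation: [1.469, 2.772, 0.008]
contact_force: [1.3, 0.4, -1.7]
grip_width: 0.015
gripper_force: 39.4
```

```bash
python3 - <<'E'
from h import *
T=w(.541,.0335,.11); o=telemetry.get_obs(); print(o['tcp_pos'],o['grip_width'],o['gripper_force'])
plan((T,82.7,0,12,-1))
E
```

```text
[0.45187577 0.20310154 0.12105649] 0.015006318507254288 39.35338318347931
leg [0.5409, -0.0355, 0.11] rows 12 grip -1
   1 [0.005, -0.001, 0.576, -0.0206, -0.005, 0.0009]
   2 [0.005, -0.001, 0.576, -0.0209, -0.0038, 0.0009]
   3 [0.005, -0.001, 0.576, -0.0211, -0.0025, 0.001]
   4 [0.005, -0.001, 0.576, -0.0212, -0.0013, 0.0009]
   5 [0.005, -0.001, 0.576, -0.0212, 0.0001, 0.0009]
   6 [0.005, -0.001, 0.576, -0.0212, 0.0013, 0.0009]
   7 [0.005, -0.001, 0.576, -0.021, 0.0026, 0.001]
   8 [0.005, -0.001, 0.576, -0.0209, 0.0038, 0.0009]
   9 [0.005, -0.001, 0.576, -0.0206, 0.0052, 0.0009]
   10 [0.005, -0.001, 0.576, -0.0202, 0.0063, 0.001]
   11 [0.005, -0.001, 0.576, -0.0199, 0.0076, 0.0009]
   12 [0.005, -0.001, 0.576, -0.0193, 0.0087, 0.0009]
```

Request:
apply_moves([
  [0, 0, 0.575, -0.0205, -0.005, 0.001, -1],
  [0, 0, 0.575, -0.021, -0.004, 0.001, -1],
  [0, 0, 0.575, -0.021, -0.0025, 0.001, -1],
  [0, 0, 0.575, -0.021, -0.0015, 0.001, -1],
  [0, 0, 0.575, -0.021, 0, 0.001, -1],
  [0, 0, 0.575, -0.021, 0.0015, 0.001, -1],
  [0, 0, 0.575, -0.021, 0.0025, 0.001, -1],
  [0, 0, 0.575, -0.021, 0.004, 0.001, -1],
])

```text
clock: 21.05
tcp_pos: [0.5089, 0.0413, 0.1087]
orientation: [-2.096, -2.34, 0.001]
contact_force: [0.3, 0.6, -1.5]
grip_width: 0.0146
gripper_force: 39.3
```

Request:
apply_moves([
  [0, 0, 0.575, -0.0205, 0.005, 0.001, -1],
  [0, 0, 0.575, -0.02, 0.0065, 0.001, -1],
  [0, 0, 0.575, -0.02, 0.0075, 0.001, -1],
  [0, 0, 0.575, -0.0195, 0.0085, 0.001, -1],
  [0, 0, 0, 0, 0, 0.015, -1],
  [0, 0, 0, 0, 0, 0.015, -1],
  [0, 0, 0, 0, 0, 0.005, -1],
  [0, 0, 0, 0, 0, 0, -1],
])

```text
clock: 21.72
tcp_pos: [0.5373, -0.0371, 0.0688]
orientation: [-2.358, -2.073, 0.003]
contact_force: [-0.3, -0.1, -0.9]
grip_width: 0.0147
gripper_force: 39.3
```

```bash
python3 - <<'E'
from h import *
T=w(.541,.0335,.016); o=telemetry.get_obs(); print(o['tcp_pos'],o['grip_width'],o['gripper_force'])
plan((T,82.7,0,8,-1))
E
```

```text
[ 0.53728108 -0.03714269  0.06875692] 0.014746895140700505 39.29155647754669
leg [0.5409, -0.0355, 0.016] rows 8 grip -1
   1 [-0.003, 0.0, -0.001, 0.0003, 0.0004, 0.0066]
   8 [-0.003, 0.0, -0.001, 0.0003, 0.0004, 0.0066]
```

Request:
apply_moves([
  [0, 0, 0, 0, 0.001, 0.014, -1],
  [0, 0, 0, 0, 0, 0.013, -1],
  [0, 0, 0, 0, 0, 0.01, -1],
  [0, 0, 0, 0, 0, 0.008, -1],
  [0, 0, 0, 0, 0, 0.005, -1],
  [0, 0, 0, 0, 0, 0.002, -1],
  [0, 0, 0, 0, 0, 0.001, -1],
  [0, 0, 0, 0, 0, 0, -1],
])

```text
clock: 22.38
tcp_pos: [0.54, -0.0367, 0.0177]
orientation: [2.356, 2.076, 0.001]
contact_force: [-0.9, -0.0, 3.6]
grip_width: 0.0144
gripper_force: 39.8
```

Request:
apply_moves([
  [0, 0, 0, 0, 0, 0.0005, -0.35],
  [0, 0, 0, 0, 0, 0, -0.35],
  [0, 0, 0, 0, 0, 0, -0.35],
  [0, 0, 0, 0, 0, -0.01, -0.35],
  [0, 0, 0, 0, 0, -0.025, -0.35],
  [0, 0, 0, 0, 0, -0.03, -0.35],
  [0, 0, 0, 0, 0, -0.03, -0.35],
  [0, 0, 0, 0, 0, -0.005, -0.2],
])

```text
clock: 23.05
tcp_pos: [0.5421, -0.0361, 0.1219]
orientation: [2.353, 2.074, 0.009]
contact_force: [0.8, 0.6, 0.0]
grip_width: 0.0341
gripper_force: 0.0
```

```bash
python3 - <<'E'
from h import *
o=telemetry.get_obs();print(o['tcp_pos'])
g=(.4395,.3013)
plan((g+(.12,),50.3,0,12,0))
E
```

```text
[ 0.54205009 -0.03614146  0.12186287]
leg [0.4395, 0.3013, 0.12] rows 12 grip 0
   1 [0.006, -0.002, 0.451, 0.0268, -0.012, 0.0001]
   2 [0.006, -0.002, 0.451, 0.0262, -0.0133, 0.0001]
   3 [0.006, -0.002, 0.451, 0.0256, -0.0145, 0.0001]
   4 [0.006, -0.002, 0.451, 0.0249, -0.0157, 0.0001]
   5 [0.006, -0.002, 0.451, 0.0241, -0.0168, 0.0001]
   6 [0.006, -0.002, 0.451, 0.0232, -0.018, 0.0001]
   7 [0.006, -0.002, 0.451, 0.0224, -0.019, 0.0001]
   8 [0.006, -0.002, 0.451, 0.0215, -0.0201, 0.0001]
   9 [0.006, -0.002, 0.451, 0.0205, -0.021, 0.0001]
   10 [0.006, -0.002, 0.451, 0.0195, -0.022, 0.0002]
   11 [0.006, -0.002, 0.451, 0.0184, -0.0229, 0.0001]
   12 [0.006, -0.002, 0.451, 0.0173, -0.0238, 0.0002]
```

Request:
apply_moves([
  [0, 0, 0.45, 0.027, -0.012, 0, 0],
  [0, 0, 0.45, 0.026, -0.0135, 0, 0],
  [0, 0, 0.45, 0.0255, -0.0145, 0, 0],
  [0, 0, 0.45, 0.025, -0.0155, 0, 0],
  [0, 0, 0.45, 0.024, -0.017, 0, 0],
  [0, 0, 0.45, 0.023, -0.018, 0, 0],
  [0, 0, 0.45, 0.0225, -0.019, 0, 0],
  [0, 0, 0.45, 0.0215, -0.02, 0, 0],
])

```text
clock: 23.72
tcp_pos: [0.4698, 0.1894, 0.1169]
orientation: [2.706, 1.595, 0.0]
contact_force: [0.1, 0.3, -0.5]
grip_width: 0.0427
gripper_force: 0.0
```

Request:
apply_moves([
  [0, 0, 0.45, 0.0205, -0.021, 0, 0],
  [0, 0, 0.45, 0.0195, -0.022, 0, 0],
  [0, 0, 0.45, 0.0185, -0.023, 0, 0],
  [0, 0, 0.45, 0.0175, -0.024, 0, 0],
  [0, 0, 0, 0, 0, 0.02, 0],
  [0, 0, 0, 0, 0, 0.02, 0],
  [0, 0, 0, 0, 0, 0.01, 0],
  [0, 0, 0, 0, 0, 0, 0],
])

```text
clock: 24.38
tcp_pos: [0.4348, 0.2997, 0.0646]
orientation: [2.842, 1.337, -0.007]
contact_force: [-0.2, -0.5, 0.5]
grip_width: 0.0428
gripper_force: 0.0
```

```bash
python3 - <<'E'
from h import *
o=telemetry.get_obs();print(o['tcp_pos'])
plan(((.4395,.3013,.005),50.3,0,8,0))
t=grab_frame("top"); print("top"); cv2.imwrite("pics/t5.png",t); bits(t,"top",z=.022)
E
```

```text
[0.43478314 0.29970116 0.06461999]
leg [0.4395, 0.3013, 0.005] rows 8 grip 0
   1 [-0.001, 0.005, 0.001, 0.0006, 0.0003, 0.0074]
   8 [-0.001, 0.005, 0.001, 0.0006, 0.0003, 0.0074]
top
[286.7, 193.1] (array([590.9, -46.1]), 55.5, 20.7, 84.4) [[0.5906, -0.0453]]
[349.0, 207.8] (array([ 538.8, -196.7]), 40.3, 17.9, 84.4) [[0.5381, -0.1965]]
[285.1, 213.0] (array([540.3, -36. ]), 55.0, 20.4, 84.4) [[0.5402, -0.0363]]
[282.7, 229.4] (array([500.5, -27.1]), 54.6, 20.1, 84.5) [[0.4995, -0.0263]]
```

The images show the drawer creeping in by about 1.5 mm with each placing, roughly 6 mm so far. I'll place the long bit and then pull the handle again.

Request:
apply_moves([
  [0, 0, 0, 0.001, 0.001, 0.015, 0],
  [0, 0, 0, 0.001, 0.001, 0.015, 0],
  [0, 0, 0, 0.001, 0, 0.012, 0],
  [0, 0, 0, 0.001, 0, 0.01, 0],
  [0, 0, 0, 0, 0, 0.007, 0],
  [0, 0, 0, 0, 0, 0, 0],
  [0, 0, 0, 0, 0, 0, -1],
  [0, 0, 0, 0, 0, 0, -1],
])

```text
clock: 25.1
tcp_pos: [0.4406, 0.3031, 0.0081]
orientation: [-2.843, -1.337, -0.001]
contact_force: [0.8, 0.5, 0.4]
grip_width: 0.0196
gripper_force: 0.0
```

Request:
apply_moves([
  [0, 0, 0, 0, 0, 0, -1],
  [0, 0, 0, 0, 0, 0, -1],
  [0, 0, 0, 0, 0, 0, -1],
  [0, 0, 0, 0, 0, -0.015, -1],
  [0, 0, 0, 0, 0, -0.03, -1],
  [0, 0, 0, 0, 0, -0.035, -1],
  [0, 0, 0, 0, 0, -0.025, -1],
  [0, 0, 0, 0, 0, -0.005, -1],
])

```text
clock: 25.77
tcp_pos: [0.4422, 0.3045, 0.1218]
orientation: [-2.842, -1.336, -0.01]
contact_force: [-0.1, 0.9, -1.8]
grip_width: 0.0147
gripper_force: 39.4
```

```bash
python3 - <<'E'
from h import *
T=w(.555,-.0505,.11); o=telemetry.get_obs(); print(o['tcp_pos'],o['grip_width'],o['gripper_force'])
plan((T,82.7,0,12,-1))
E
```

```text
[0.44218302 0.3044553  0.12175068] 0.014676728738218018 39.386202692985535
leg [0.5441, -0.1206, 0.11] rows 12 grip -1
   1 [0.003, -0.005, -0.449, -0.0219, 0.0291, 0.0009]
   2 [0.003, -0.005, -0.449, -0.0232, 0.0281, 0.0009]
   3 [0.003, -0.005, -0.449, -0.0245, 0.027, 0.0009]
   4 [0.003, -0.005, -0.449, -0.0257, 0.0258, 0.0009]
   5 [0.003, -0.005, -0.449, -0.0269, 0.0245, 0.0009]
   6 [0.003, -0.005, -0.449, -0.0281, 0.0232, 0.0009]
   7 [0.003, -0.005, -0.449, -0.0291, 0.022, 0.0009]
   8 [0.003, -0.005, -0.449, -0.0301, 0.0205, 0.001]
   9 [0.003, -0.005, -0.449, -0.031, 0.019, 0.0009]
   10 [0.003, -0.005, -0.449, -0.0319, 0.0176, 0.001]
   11 [0.003, -0.005, -0.449, -0.0327, 0.0161, 0.0009]
   12 [0.003, -0.005, -0.449, -0.0334, 0.0145, 0.001]
```

Request:
apply_moves([
  [0, 0, -0.45, -0.022, 0.029, 0.001, -1],
  [0, 0, -0.45, -0.023, 0.028, 0.001, -1],
  [0, 0, -0.45, -0.0245, 0.027, 0.001, -1],
  [0, 0, -0.45, -0.0255, 0.026, 0.001, -1],
  [0, 0, -0.45, -0.027, 0.0245, 0.001, -1],
  [0, 0, -0.45, -0.028, 0.023, 0.001, -1],
  [0, 0, -0.45, -0.029, 0.022, 0.001, -1],
  [0, 0, -0.45, -0.03, 0.0205, 0.001, -1],
])

```text
clock: 26.43
tcp_pos: [0.5079, 0.0178, 0.1088]
orientation: [-2.54, -1.848, 0.002]
contact_force: [1.0, 0.2, -1.0]
grip_width: 0.0148
gripper_force: 39.4
```

Request:
apply_moves([
  [0, 0, -0.45, -0.031, 0.019, 0.001, -1],
  [0, 0, -0.45, -0.032, 0.0175, 0.001, -1],
  [0, 0, -0.45, -0.0325, 0.016, 0.001, -1],
  [0, 0, -0.45, -0.0335, 0.0145, 0.001, -1],
  [0, 0, 0, 0, 0, 0.015, -1],
  [0, 0, 0, 0, 0, 0.015, -1],
  [0, 0, 0, 0, 0, 0.005, -1],
  [0, 0, 0, 0, 0, 0, -1],
])

```text
clock: 27.1
tcp_pos: [0.5405, -0.1213, 0.0686]
orientation: [-2.355, -2.075, 0.004]
contact_force: [-0.4, 0.0, -1.2]
grip_width: 0.0146
gripper_force: 39.4
```

```bash
python3 - <<'E'
from h import *
grab_frame("top"); o=telemetry.get_obs(); im=grab_frame("wrist"); cv2.imwrite("pics/w6.png",im); np.save("pics/o6.npy",np.r_[o['tcp_pos'],o['orientation']])
print(o['tcp_pos'],R.from_rotvec(o['orientation']).as_matrix().round(3).tolist(), o['tcp_pos'][:2]@X,o['tcp_pos'][:2]@Y)
E
```

```text
[ 0.54138672 -0.1210062   0.06969968] [[0.125, 0.992, -0.002], [0.992, -0.125, 0.001], [0.0, -0.002, -1.0]] 0.5523740840163438 -0.051234281783129956
```

View pics/w6.png

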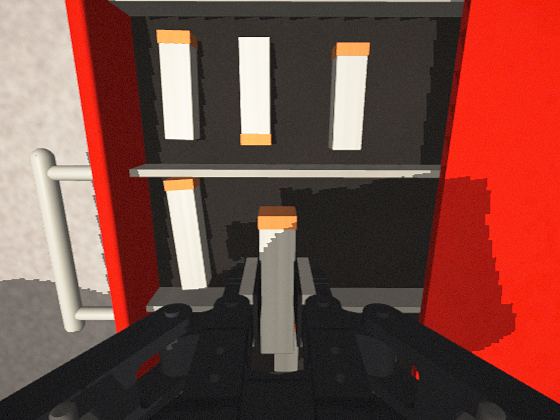

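The wrist view shows three medium bits in the left row. Below it, the long sample is at (185,235) and the held long bit has its end at v≈207-216. Divider 1's top face is at v≈170-178.

```bash
python3 - <<'E'
from h import *
a=np.load("pics/o6.npy"); o=dict(tcp_pos=a[:3],orientation=a[3:])
f=lambda uv,z:(lambda p:np.c_[p@X,p@Y].round(4).tolist())(ray("wrist",uv,z,o))
print("div",f([[285,170],[285,178]],.034),"end",f([[277,216]],.0785),f([[277,207]],.063))
print("bit x edges",f([[260,240],[296,240]],.079),"row back wall div", f([[435,174]],.06))
print("samples long",f([[180,180],[195,290]],.026),"far med",f([[360,45]],.026))
E
```

```text
div [[0.5583, -0.0056], [0.5583, -0.0099]] end [[0.554, -0.0185]] [[0.554, -0.0187]]
bit x edges [[0.5467, -0.0292], [0.5622, -0.0291]] row back wall div [[0.6272, -0.0035]]
samples long [[0.4986, -0.0126], [0.5024, -0.0825]] far med [[0.5963, 0.0573]]
```

Request:
apply_moves([
  [0, 0, 0, 0.002, 0, 0.014, -1],
  [0, 0, 0, 0.0015, 0, 0.013, -1],
  [0, 0, 0, 0, 0, 0.01, -1],
  [0, 0, 0, 0, 0, 0.007, -1],
  [0, 0, 0, 0, -0.001, 0.005, -1],
  [0, 0, 0, 0, -0.001, 0.003, -1],
  [0, 0, 0, 0, 0, 0.001, -1],
  [0, 0, 0, 0, 0, 0, -1],
])

```text
clock: 27.87
tcp_pos: [0.5416, -0.1179, 0.0183]
orientation: [2.356, 2.076, 0.001]
contact_force: [0.4, -0.1, 1.9]
grip_width: 0.0148
gripper_force: 39.8
```

Request:
apply_moves([
  [0, 0, 0, 0, 0, 0.0007, -1],
  [0, 0, 0, 0, 0, 0, -0.35],
  [0, 0, 0, 0, 0, 0, -0.35],
  [0, 0, 0, 0, 0, 0, -0.35],
  [0, 0, 0, 0, 0, -0.01, -0.35],
  [0, 0, 0, 0, 0, -0.025, -0.35],
  [0, 0, 0, 0, 0, -0.03, -0.35],
  [0, 0, 0, 0, 0, -0.03, -0.35],
])

```text
clock: 28.53
tcp_pos: [0.5401, -0.1176, 0.1131]
orientation: [-2.356, -2.076, 0.001]
contact_force: [-0.4, 0.1, 0.1]
grip_width: 0.028
gripper_force: 0.0
```

```bash
python3 - <<'E'
from h import *
grab_frame("top"); o=telemetry.get_obs(); im=grab_frame("wrist"); cv2.imwrite("pics/w7.png",im); np.save("pics/o7.npy",np.r_[o['tcp_pos'],o['orientation']])
print(o['tcp_pos'],o['contact_force'])
f=lambda uv,z:(lambda p:np.c_[p@X,p@Y].round(4).tolist())(ray("wrist",uv,z,o))
bits(im,"wrist",o,.026)
for d in silhouettes("drawer_handle","wrist")[:1]: print(d['p'],d['extent'])
E
```

```text
[ 0.54399578 -0.1178135   0.11912066] [ 1.67279626 -0.15660404  2.80441976]
[197.0, 97.4] (array([504. , -27.2]), 54.8, 20.1, 82.0) [[0.5039, -0.0258]]
[257.1, 102.7] (array([543.3, -35.3]), 54.0, 17.5, 82.7) [[0.5436, -0.0342]]
[330.1, 106.3] (array([592.3, -44.1]), 54.4, 19.3, 82.8) [[0.5925, -0.0428]]
[282.6, 305.8] (array([ 541.6, -191.7]), 45.9, 16.9, 82.5) [[0.5418, -0.191]]
[425.5, 367.9] (array([ 657.6, -268. ]), 33.7, 8.5, -49.2) [[0.657, -0.2676]]
[394.8, 402.3] (array([ 628.4, -301.7]), 60.4, 11.7, -55.8) [[0.6296, -0.3013]]
[158.8, 402.7] (array([ 421.9, -274.2]), 57.7, 11.2, 40.4) [[0.4208, -0.2734]]
0.67 [244.4, 200.1, 326.0, 395.4]
```

View pics/w7.png

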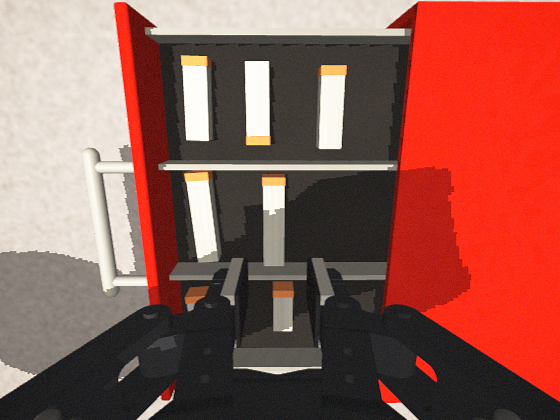

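The wrist view shows the long bit flat in the middle row beside its sample. The short bit is at (283,305), and all bits are crosswise. The handle runs from about (92,152) to (110,292), so I'll pull it again.

```bash
python3 - <<'E'
from h import *
a=np.load("pics/o7.npy"); o=dict(tcp_pos=a[:3],orientation=a[3:])
p=ray("wrist",[[92,152],[110,292],[101,222]],.039,o); print(p,np.c_[p@X,p@Y])
m=(p[0]+p[1])/2; cx,cy=m@X,m@Y
s,c=np.sin(np.radians(6)),np.cos(np.radians(6))
T=w(cx-.019*s,cy,.038-.019*c); print(T)
H=w(cx+.003,cy,.11)
plan((H,82.7,6,8,-.39),(T,82.7,6,6,-.39))
E
```

```text
[[ 0.43109632 -0.05183387]
 [ 0.41529797 -0.1543661 ]
 [ 0.42368874 -0.09990951]] [[ 0.43418829  0.00336335]
 [ 0.43154621 -0.1003452 ]
 [ 0.43294947 -0.04526384]]
[np.float64(0.4212271989478113), np.float64(-0.10284762993750578), np.float64(0.019104083988002805)]
leg [0.4262, -0.1035, 0.11] rows 8 grip -0.39
   1 [0.131, 0.001, 0.001, -0.0, -0.0147, 0.0005]
   2 [0.131, 0.001, 0.001, -0.0, -0.0146, 0.0007]
   3 [0.131, 0.001, 0.001, -0.0001, -0.0147, 0.001]
   4 [0.131, 0.001, 0.001, 0.0, -0.0146, 0.0011]
   5 [0.131, 0.001, 0.001, -0.0, -0.0147, 0.0013]
   6 [0.131, 0.001, 0.001, -0.0001, -0.0146, 0.0016]
   7 [0.131, 0.001, 0.001, 0.0, -0.0146, 0.0017]
   8 [0.131, 0.001, 0.001, -0.0, -0.0145, 0.0019]
leg [0.4212, -0.1028, 0.0191] rows 6 grip -0.39
   1 [0.001, -0.0, -0.0, -0.0, 0.0007, 0.0152]
   6 [0.001, -0.0, -0.0, -0.0, 0.0007, 0.0151]
```

Request:
apply_moves([
  [0.13, 0, 0, 0, -0.0147, 0.0005, -0.39],
  [0.13, 0, 0, 0, -0.0147, 0.0007, -0.39],
  [0.13, 0, 0, 0, -0.0147, 0.001, -0.39],
  [0.13, 0, 0, 0, -0.0147, 0.001, -0.39],
  [0.13, 0, 0, 0, -0.0147, 0.0013, -0.39],
  [0.13, 0, 0, 0, -0.0147, 0.0016, -0.39],
  [0.13, 0, 0, 0, -0.0147, 0.0017, -0.39],
  [0.13, 0, 0, 0, -0.0145, 0.002, -0.39],
])

```text
clock: 29.35
tcp_pos: [0.4222, -0.1029, 0.1076]
orientation: [-2.294, -2.021, 0.112]
contact_force: [-0.1, -0.2, 0.3]
grip_width: 0.0264
gripper_force: 0.0
```

Request:
apply_moves([
  [0, 0, 0, 0, 0, 0, -0.39],
  [0, 0, 0, 0, 0, 0, -0.39],
  [0, 0, 0, 0, 0, 0.01, -0.39],
  [0, 0, 0, 0, 0, 0, -0.39],
  [0, 0, 0, 0, 0, 0, -0.39],
  [0, 0, 0, 0, 0, 0, -0.39],
  [0, 0, 0, 0, 0, 0, -0.39],
  [0, 0, 0, 0, 0, 0, -0.39],
])

```text
clock: 30.02
tcp_pos: [0.4231, -0.1029, 0.0978]
orientation: [-2.295, -2.022, 0.11]
contact_force: [-0.6, -0.2, 0.1]
grip_width: 0.0263
gripper_force: 0.0
```

```bash
python3 - <<'E'
from h import *
o=telemetry.get_obs();print(o['tcp_pos'],R.from_rotvec(o['orientation']).as_matrix().round(3).tolist(),o['grip_width'])
plan(((.4212,-.1028,.0191),82.7,6,6,-.39))
E
```

```text
[ 0.42309479 -0.10287482  0.09777108] [[0.126, 0.986, -0.108], [0.992, -0.125, 0.014], [0.0, -0.108, -0.994]] 0.026290657305205915
leg [0.4212, -0.1028, 0.0191] rows 6 grip -0.39
   1 [-0.006, -0.0, 0.002, -0.0, 0.0011, 0.0131]
   6 [-0.006, -0.0, 0.002, -0.0001, 0.001, 0.013]
```

Request:
apply_moves([
  [0, 0, 0, 0, 0.001, 0.015, -0.39],
  [0, 0, 0, 0, 0.001, 0.015, -0.39],
  [0, 0, 0, 0, 0.001, 0.015, -0.39],
  [0, 0, 0, 0, 0.001, 0.015, -0.39],
  [0, 0, 0, 0, 0.001, 0.012, -0.39],
  [0, 0, 0, 0, 0.001, 0.006, -0.39],
  [0, 0, 0, 0, 0, 0, -0.39],
  [0, 0, 0, 0, 0, 0, -0.39],
])

```text
clock: 30.68
tcp_pos: [0.4234, -0.103, 0.0207]
orientation: [-2.298, -2.024, 0.105]
contact_force: [1.5, -1.3, 8.7]
grip_width: 0.0258
gripper_force: 3.3
```

Request:
apply_moves([
  [0, 0, 0, 0, 0, 0, -1],
  [0, 0, 0, 0, 0, 0, -1],
  [0, 0, 0, 0, 0, 0, -1],
  [0, 0, 0, 0, -0.003, 0.0003, -1],
  [0, 0, 0, 0, -0.003, 0.0003, -1],
  [0, 0, 0, 0, -0.003, 0.0003, -1],
  [0, 0, 0, 0, -0.002, 0.0002, -1],
  [0, 0, 0, 0, -0.001, 0, -1],
], grip_force=30)

```text
clock: 31.35
tcp_pos: [0.411, -0.1013, 0.0202]
orientation: [-2.298, -2.024, 0.104]
contact_force: [9.7, -1.7, -6.2]
grip_width: 0.0099
gripper_force: 29.1
```

Request:
apply_moves([
  [0, 0, 0, 0, -0.001, 0, -1],
  [0, 0, 0, 0, 0, 0, -1],
  [0, 0, 0, 0, 0, 0, -0.39],
  [0, 0, 0, 0, 0, 0, -0.39],
  [0, 0, 0, 0, 0, 0, -0.39],
  [0, 0, 0, 0, -0.001, -0.01, -0.39],
  [0, 0, 0, 0, -0.002, -0.02, -0.39],
  [0, 0, 0, 0, -0.002, -0.02, -0.39],
])

```text
clock: 32.02
tcp_pos: [0.4066, -0.1006, 0.0707]
orientation: [-2.292, -2.02, 0.112]
contact_force: [0.3, -0.3, -0.0]
grip_width: 0.026
gripper_force: 0.0
```

Request:
apply_moves([
  [0, 0, 0, 0, -0.003, -0.03, -0.39],
  [0, 0, 0, 0, -0.003, -0.03, -0.39],
  [-0.2, 0, 0, 0.03, 0, -0.03, -0.39],
  [-0.2, 0, 0, 0.035, 0, -0.03, -0.39],
  [-0.2, 0, 0, 0.035, 0, -0.03, -0.39],
  [-0.2, 0, 0, 0.035, 0, 0, -0.39],
  [-0.2, 0, 0, 0.035, 0, 0, -0.39],
  [0, 0, 0, 0.035, 0, 0, -0.39],
])

```text
clock: 32.68
tcp_pos: [0.4395, 0.0955, 0.2149]
orientation: [-2.357, -2.076, 0.004]
contact_force: [0.3, -0.3, -0.8]
grip_width: 0.0259
gripper_force: 0.0
```

Request:
apply_moves([
  [0, 0, 0, 0.035, 0.01, 0, -0.39],
  [0, 0, 0, 0.035, 0.01, 0, -0.39],
  [0, 0, 0, 0.035, 0.01, 0, -0.39],
  [0, 0, 0, 0.02, 0.005, 0, -0.39],
  [0, 0, 0, 0, 0, 0, -0.39],
  [0, 0, 0, 0, 0, 0, -0.39],
  [0, 0, 0, 0, 0, 0, -0.39],
  [0, 0, 0, 0, 0, 0, -0.39],
])

```text
clock: 33.35
tcp_pos: [0.4907, 0.212, 0.2135]
orientation: [-2.357, -2.073, 0.007]
contact_force: [0.1, -0.8, 0.5]
grip_width: 0.0263
gripper_force: 0.0
```

```bash
python3 - <<'E'
from h import *
o=telemetry.get_obs();print(o['clock'],o['tcp_pos'],o['contact_force'])
t=grab_frame("top"); cv2.imwrite("pics/t8.png",t); bits(t,"top",z=.022)
cv2.imwrite("pics/v8.png",cv2.resize(t[90:270,110:400],(800,497),interpolation=cv2.INTER_CUBIC))
E
```

```text
33.35 [0.49070177 0.21196844 0.21354525] [ 0.11995535 -0.79870116  0.50763553]
[286.1, 195.7] (array([584.6, -44.2]), 52.9, 18.1, 84.4) [[0.584, -0.0432]]
[349.4, 210.3] (array([ 531.2, -195.8]), 40.3, 17.8, 84.4) [[0.5315, -0.1968]]
[319.3, 212.2] (array([ 534.3, -120.6]), 70.2, 18.6, 82.1) [[0.5341, -0.1213]]
[285.3, 215.3] (array([534. , -35.4]), 54.9, 17.8, 84.5) [[0.5343, -0.0362]]
[283.7, 231.9] (array([492.9, -27.6]), 52.9, 18.1, 81.1) [[0.493, -0.0282]]
```

View pics/v8.png

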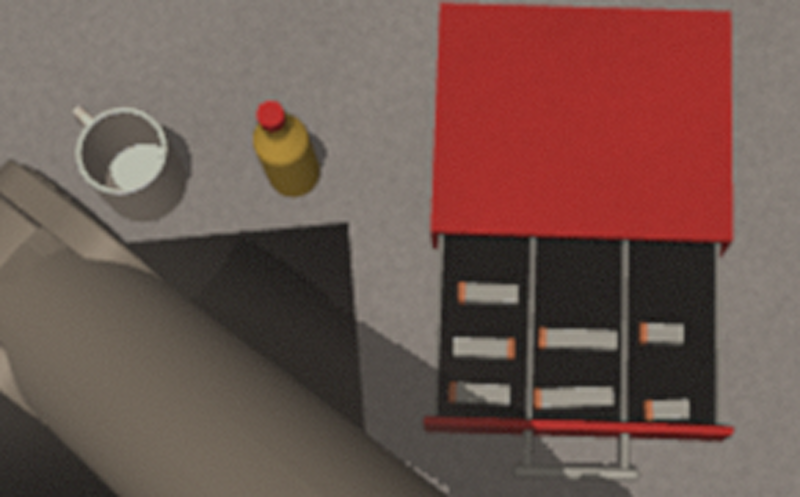

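The drawer is back at its stop: the medium sample sits at v=231.9, against 231.8 after the first pull. All seven bits lie flat and crosswise in the right rows, at crop (489,292), (484,347), (480,393), (578,338), (575,397), (662,333) and (667,408). The mug and bottle haven't moved, and the arm is clear.

```bash
python3 -c "
from bench import order
print(order.hand_in())"
```

```text
the job is handed in; nothing more can be done
None
```

The drawer is fully open and all four bits lie flat and crosswise in their matching rows: medium left, long middle, short right. The last top view showed the mug and bottle where they started, and I never moved near the tub. The job is handed in, but the hand-in gave no pass/fail result.

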